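# Reload and wind a spring-driven syringe pump

## Task

Reload the spring-driven syringe pump: wind its key clockwise until it is fully wound, and move the used syringes (white caps, plungers pushed in) from its rack to the blue discard tray. Once the pump is wound, lay every full syringe from the mat in a channel of its own, cap pointing down the slope and flange in the flange slot; then, with all that done, push the red lever over from hold to run. Leave the other things on the bench alone.

Things in the scene. Friction and masses are not known exactly. Their poses are not given: they have to be found in the camera images.
- pump: four-channel spring-driven syringe pump, fixed: white base 240 x 280 mm, a sloping rack of four channels at 58 mm pitch and, along the base's +y end, a white spring housing 240 x 84 mm, its top 130 mm above the bench. Origin under the middle of the base, x across the channels, y along them towards the housing, z up. The rack rises 15 degrees (0.262 rad) towards +y
- channel1 (a point): rack channel 1 (counted along pump +x): where a syringe's origin lies when seated, barrel in both rests, cap downhill (pump -y), flange in mid-slot. Midway between two V-notched rests 48 mm apart, 23 mm above the deck; ridges between channels rise 10 mm above the seated barrel's axis. The flange slot, just uphill of the upper rest, is 14 mm wide, closed by two low steel posts. Axes as the pump's
- channel2 (a point): rack channel 2 (counted along pump +x): where a syringe's origin lies when seated, barrel in both rests, cap downhill (pump -y), flange in mid-slot. Midway between two V-notched rests 48 mm apart, 23 mm above the deck; ridges between channels rise 10 mm above the seated barrel's axis. The flange slot, just uphill of the upper rest, is 14 mm wide, closed by two low steel posts. Axes as the pump's
- channel3 (a point): rack channel 3 (counted along pump +x): where a syringe's origin lies when seated, barrel in both rests, cap downhill (pump -y), flange in mid-slot. Midway between two V-notched rests 48 mm apart, 23 mm above the deck; ridges between channels rise 10 mm above the seated barrel's axis. The flange slot, just uphill of the upper rest, is 14 mm wide, closed by two low steel posts. Axes as the pump's
- channel4 (a point): rack channel 4 (counted along pump +x): where a syringe's origin lies when seated, barrel in both rests, cap downhill (pump -y), flange in mid-slot. Midway between two V-notched rests 48 mm apart, 23 mm above the deck; ridges between channels rise 10 mm above the seated barrel's axis. The flange slot, just uphill of the upper rest, is 14 mm wide, closed by two low steel posts. Axes as the pump's
- key (a joint): the winding key, on a vertical axis on top of the housing: 0 run down, 8.0 fully wound, where it meets a firm stop; grows as the key is turned clockwise seen from above. A ratchet holds it wherever it is let go. Takes 0.12 Nm to turn when run down, 0.20 Nm when nearly wound; starts anywhere from 0 to 1.2
- key_grip (a point): middle of the key's brass wing, 30 mm above the housing top. The wing is 46 mm wide along this point's x axis, 9 mm thick along its y, 26 mm tall; the point turns with the key
- pusher_face (a point): middle of the front face of the pusher bar, an aluminium bar across all four channels (226 mm along the pump's x, 24 mm high) that lies along the rack between flange posts and housing. The key draws it back, uphill, 6.25 mm per rad; it is 50 mm back when the key is fully wound. Full syringes only fit when it is back
- run_lever (a joint): the red-knobbed hold/run lever on the housing top, at the end towards the pump's -x: 0 = hold, leaning 0.5 rad from upright to the pump's +y (red patch); 1.0 = run, leaning 0.5 rad to the pump's -y, towards the rack (green patch). Stays where it is left; about 1 to 2 N at the knob moves it
- run_lever_tip (a point): centre of the lever's red ball knob, 26 mm across, on a thin steel rod 55 mm from the pivot, which lies 22 mm above the housing top on a black block 50 x 70 x 25 mm
- full1: full 20 ml syringe lying on the mat (may be absent): amber barrel 22 mm across, from 39 mm behind to 44 mm ahead of the origin, orange cap to 61 mm ahead, white plunger drawn out to 102 mm behind; 40 g. Origin on the barrel's underside, 11 mm below its axis; x along the syringe to the cap, z up. The flat flange (36 mm along y, 20 high, 4 thick) is centred 41 mm behind the origin
- full2: full 20 ml syringe lying on the mat (may be absent): amber barrel 22 mm across, from 39 mm behind to 44 mm ahead of the origin, orange cap to 61 mm ahead, white plunger drawn out to 102 mm behind; 40 g. Origin on the barrel's underside, 11 mm below its axis; x along the syringe to the cap, z up. The flat flange (36 mm along y, 20 high, 4 thick) is centred 41 mm behind the origin
- full3: full 20 ml syringe lying on the mat (may be absent): amber barrel 22 mm across, from 39 mm behind to 44 mm ahead of the origin, orange cap to 61 mm ahead, white plunger drawn out to 102 mm behind; 40 g. Origin on the barrel's underside, 11 mm below its axis; x along the syringe to the cap, z up. The flat flange (36 mm along y, 20 high, 4 thick) is centred 41 mm behind the origin
- used1: used syringe of the same make, with a white cap and its plunger pushed in (it ends 56 mm behind the origin), about 20 g, seated in some channel of the pump (may be absent). Axes and origin as for the full ones
- used2: used syringe of the same make, with a white cap and its plunger pushed in (it ends 56 mm behind the origin), about 20 g, seated in some channel of the pump (may be absent). Axes and origin as for the full ones
- tray: blue discard tray, fixed, 220 x 170 mm outside (x, y), walls 35 mm high, walls and floor 4 mm thick. Origin under its middle, z up
- mat: flat black rubber mat, 250 x 190 x 3 mm, fixed, on which the full syringes lie. Origin under its middle
- solvent: bystander: glass bottle with an orange cap, 72 mm across, 150 mm tall; origin under its base
- wash: bystander: white plastic bottle, 52 mm across, 120 mm tall; origin under its base
- duster: bystander: blue spray can, 64 mm across, 190 mm tall; origin under its base
- jar: bystander: small amber jar with a black lid, 44 mm across, 45 mm tall; origin under its base
- driver: bystander: yellow-handled screwdriver, 170 mm long, lying on the bench; origin under its middle
- beaker: bystander: small glass beaker, 60 mm across, 70 mm tall; origin under its base
Not all that is in view belongs to the job. What is shaped like the full2 but green or purple is not meant.

How it is judged:
By the outcome, as a careful person would: the job done as asked, in the order asked, and still so for the second after the job is handed in, with the robot touching nothing.
Of full1, full2, full3 only 2 to 3 are there at a start; the rules pass over those that are not, and their reading is None.
Of used1, used2 only 1 to 2 are there at a start; the rules pass over those that are not, and their reading is None.
At some moment in a run one of full1, full2, full3, used1, used2 may be knocked a few centimetres aside while the robot is not near it.
Once in a run the grip may slacken for a moment while it holds something.
It also fails if it takes over 210 s, if anything falls off the work surface, if the arm or the gripper's body presses on something with over 40 N, if the wrist force passes 120 N, or if a joint passes its speed limit or range.

## Robot

A 6-joint arm with a two-finger parallel gripper is mounted at the origin on the work surface. World frame = base frame: x ahead of the robot, y to its left, z up, the work surface at z = 0. Lengths are in m, angles in degrees, forces in N, time in s.
With the tool pointing down it reaches from about 0.325 to 0.925 m from the base axis. Payload 3.1 kg.
Tool frame: the origin (TCP) lies on the front face of the gripper's body, between the roots of the fingers; the fingertips stand 73 mm ahead of it and the grasp point (between the pads) lies env.pinch_z ahead of it (env.pinch_z is the distance from the TCP to the grasp point, in m); x points along the fingers, z is the direction in which the jaws open and shut, and the axes are right-handed (so a half turn about x gives the same grasp; the last joint's range is limited). The gripper opens to 85 mm and grips with 20 to 120 N. Pads are 22 mm wide; open, the fingers measure 114 mm over their backs; the gripper's body (76 mm by 85 mm) begins 54 mm behind the grasp point. The pads swing forward as they close: fully open they stand 13 mm farther back than shut.
Start: joints at [-77.074, 12.427, 92.441, -0, 75.132, -6.429], TCP at [0.207, -0.59, 0.304] pointing down, gripper open.
Joint ranges: [-157.48, 157.48], [-44.54, 120.13], [17.64, 146.25], [-64.5, 244.5], [7.68, 150.69], [-147.95, 147.95]. Speed limits (degrees/s): [159.86, 159.86, 180, 180, 180, 180].

## Interface

Orientations are given as [roll, pitch, yaw] about the fixed x, y, z axes, in that order (R = Rz(yaw) Ry(pitch) Rx(roll)).
In Python, from workcell import env gives the robot as it stands. The module is installed in compiled form; this text tells all that it offers.
- The arm moves only by the shell command python3 -m crank 'ROWS'. ROWS is JSON, a list of rows, each an object with "twist": the turn, a rotation vector about the world's x, y, z in rad, a list of three; "delta_pos": the shift along the world's x, y, z in cm, a list of three; "gripper": the opening, from 0 (shut) to 1 (fully open). A call has 1 to 12 rows; each row is the pose to reach, as a shift and turn from the pose commanded when the call began; what a row does not reach only later rows make up. A row lasts 1/10 s, in which the tool goes at most 50 mm and 8.59 degrees, less where a joint would pass 70% of its speed; a pose out of reach is approached as far as the arm can. A call with a gripper value outside its range is refused whole. The fingers move at their own pace and stop on an object; the grip force is fixed at half the most. Time passes only in rows, so rows that repeat a pose let the fingers close. It gives the time, the measured TCP pose, the force and the opening at its end, in the units of the state.
- env.sense(): the state, without advancing time (a new reading comes with each control period).
- env.get_image(name): name is "scene" or "top"; returns a dict with "img" (400x640x3 uint8, blue, green, red), "fx", "fy", "cx", "cy" (pixels), "k1" (the pictures are not rectified: a ray, as slopes to the right and down, at radius r is drawn at 1 + k1 r^2 times it, then the intrinsics apply), "world_from_camera" (4x4, takes a point from camera to world coordinates). Camera axes: x right, y up, looking along -z (the intrinsics and any distortion apply to the point x, -y, -z); pixel columns grow to the right and rows downward; lengths in m; the calibration is good to about 2 mm. A picture is of the moment at which its call begins. There is no depth.
- env.close_job(): hands the job in, once; it reports no verdict.
The state is a dict: "clock": time; "qpos": joint angles; "joint_vel": joint speeds; "joint_efforts": joint torques, N m; "ee_pos": TCP position; "tool_rot": TCP orientation; "ft_force": force on the tool from outside, world axes, zero at the start; "ft_torque": the same for the moment, N m; "grip_width": opening from 0.0 (shut) to 1.0 (fully open).
Only numpy, scipy, OpenCV 4.12 (cv2) and the standard library are available. Lean on these libraries where they do the work, as an engineer would, in place of code of your own. Each camera call takes 0.05 s, during which the arm holds its last target.

## Working session

There is one attempt and no reset: what is moved stays moved. The work goes in short steps, Python scripts to look and compute and a shell command to move; the robot and the scene stay as the last step left them, time stands still between calls to the robot, and variables do not carry over. Pictures are saved under pics/ and viewed, and the job is handed in when it is done.

```bash
mkdir -p pics; ls; python3 - <<'E'
from workcell import env
import cv2
s=env.sense(); print(s); print(env.pinch_z)
for n in ("scene","top"):
    d=env.get_image(n); cv2.imwrite(f"pics/{n}0.png",d["img"])
    print(n,{k:d[k] for k in d if k!="img"})
E
```

```text
pics
{'clock': 0.0, 'qpos': array([-7.70739762e+01,  1.24775391e+01,  9.25288478e+01, -1.47749280e-03,
        7.51323618e+01, -6.42703670e+00]), 'joint_vel': array([ 0.04672616,  0.06754654,  0.08047141, -0.01671729, -0.09977351,
       -0.05822631]), 'joint_efforts': array([ 2.36935639e-04, -3.96840692e+01, -3.03857768e+01, -1.28879728e-04,
        9.75224917e-03, -1.33518881e-06]), 'ee_pos': array([ 0.20700381, -0.5890401 ,  0.30255624]), 'tool_rot': array([174.16226134,  89.86124396, 103.51570269]), 'ft_force': array([ 0.17221331, -0.7672668 , -0.65722271]), 'ft_torque': array([-0.00544823, -0.01165975,  0.01051835]), 'grip_width': 0.9976865931420814}
0.0539
scene {'fx': 470.89993596715186, 'fy': 470.89993596715186, 'cx': 318.46672406514955, 'cy': 191.71100239082523, 'k1': -0.0775134221517877, 'world_from_camera': array([[ 0.86095389, -0.26965522,  0.43132871,  1.07772178],
       [ 0.50840503,  0.48417399, -0.71210945, -0.96801646],
       [-0.01681411,  0.83238309,  0.55394556,  0.85826727],
       [ 0.        ,  0.        ,  0.        ,  1.        ]])}
top {'fx': 484.5722183647555, 'fy': 484.5722183647555, 'cx': 318.20941052328266, 'cy': 200.02609587938025, 'k1': -0.02540983451979753, 'world_from_camera': array([[-2.79068341e-02,  9.95346669e-01, -9.22291549e-02,
         3.95629747e-01],
       [-9.99610246e-01, -2.77184870e-02,  3.32274208e-03,
        -5.28259324e-02],
       [ 7.50827636e-04,  9.22859355e-02,  9.95732264e-01,
         1.39587154e+00],
       [ 0.00000000e+00,  0.00000000e+00,  0.00000000e+00,
         1.00000000e+00]])}
```

View pics/scene0.png

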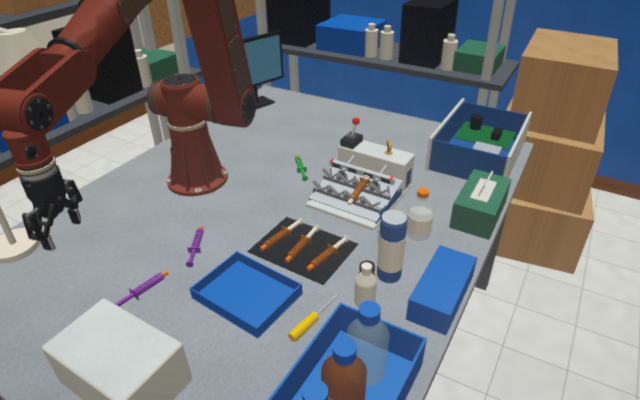

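View pics/top0.png

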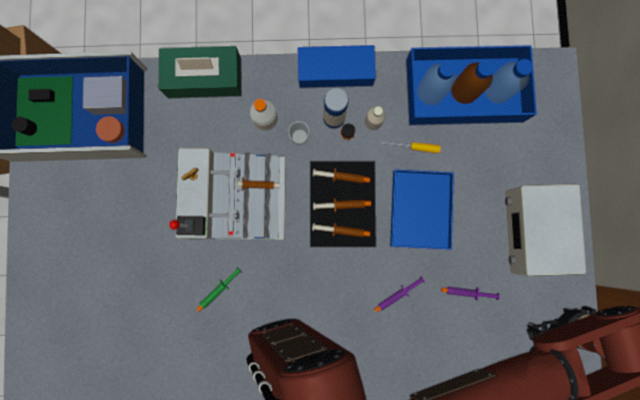

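Top view: pump at about (230,195), housing on its left with the key at (190,174) and the lever at (175,225). There is one used syringe, at (258,184). Three full syringes lie on the mat at (340,177), (340,205) and (340,230), and the tray is at (421,209). The decoys are green (218,290) and purple (400,295), (470,293). I'll zoom in next.

```bash
cat > h.py <<'E'
from workcell import env
import numpy as np, cv2
from scipy.spatial.transform import Rotation as R
def grab(n): return env.get_image(n)
def ray(d,u,v):
    x=(u-d["cx"])/d["fx"]; y=(v-d["cy"])/d["fy"]
    a,b=x,y
    for _ in range(20):
        k=1+d["k1"]*(a*a+b*b); a,b=x/k,y/k
    W=d["world_from_camera"]; r=W[:3,:3]@np.array([a,-b,-1.0]); return W[:3,3].copy(), r/np.linalg.norm(r)
def onz(d,u,v,z):
    o,r=ray(d,u,v); return o+r*(z-o[2])/r[2]
def two(d1,p1,d2,p2):
    o1,r1=ray(d1,*p1); o2,r2=ray(d2,*p2)
    t=np.linalg.lstsq(np.stack([r1,-r2],1),o2-o1,rcond=None)[0]
    a=o1+r1*t[0]; b=o2+r2*t[1]; return (a+b)/2, np.linalg.norm(a-b)
def proj(d,p):
    W=d["world_from_camera"]; c=W[:3,:3].T@(np.asarray(p)-W[:3,3]); a=c[0]/-c[2]; b=-c[1]/-c[2]
    k=1+d["k1"]*(a*a+b*b); return np.array([d["cx"]+d["fx"]*a*k, d["cy"]+d["fy"]*b*k])
def crop(d,x0,y0,x1,y1,f,name):
    im=cv2.resize(d["img"][y0:y1,x0:x1],None,fx=f,fy=f,interpolation=cv2.INTER_CUBIC)
    cv2.imwrite("pics/"+name+".png",im)
def tool():
    s=env.sense(); Rm=R.from_euler('xyz',s['tool_rot'],degrees=True).as_matrix()
    return s,Rm
E
python3 - <<'E'
from h import *
t=grab("top"); s=grab("scene")
crop(t,165,140,295,250,6,"t1"); crop(s,290,110,430,240,5,"s1")
crop(t,300,150,465,260,4,"t2"); crop(s,180,200,370,340,4,"s2")
E
```

```text
(no output)
```

View pics/t1.png

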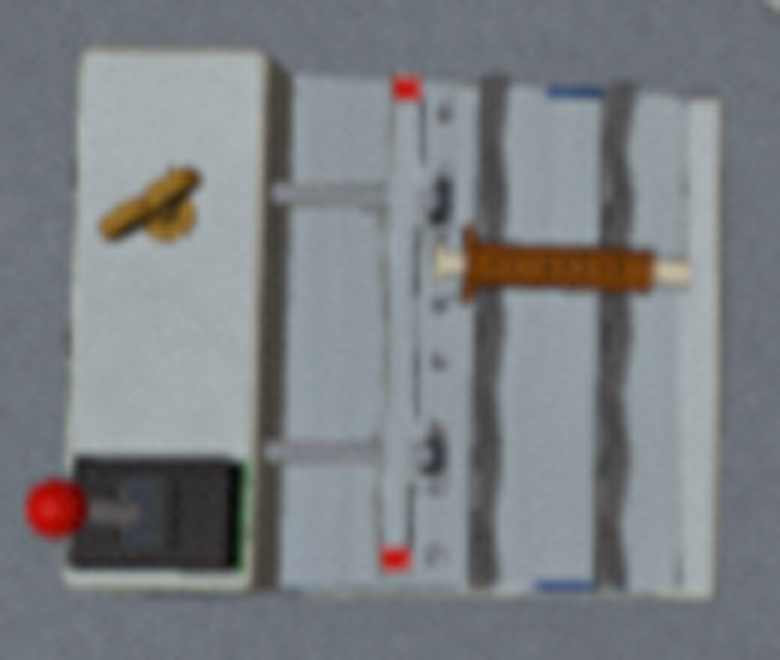

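View pics/s1.png

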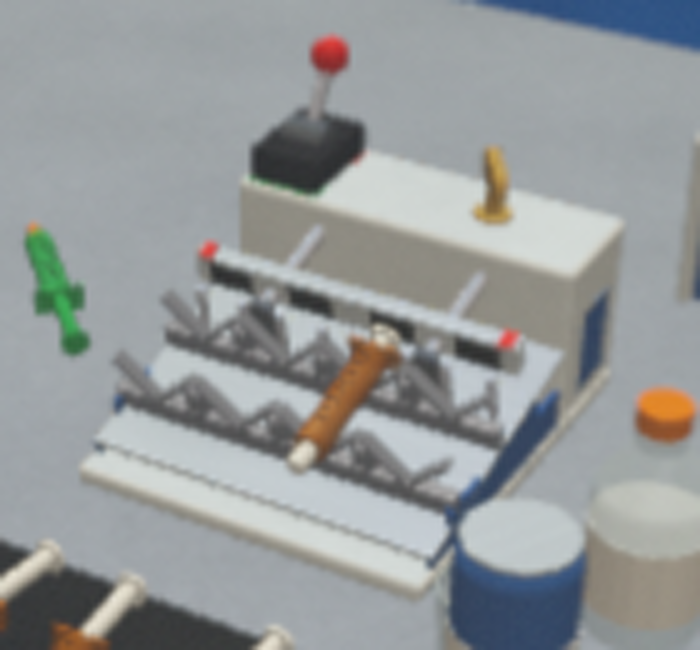

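View pics/t2.png

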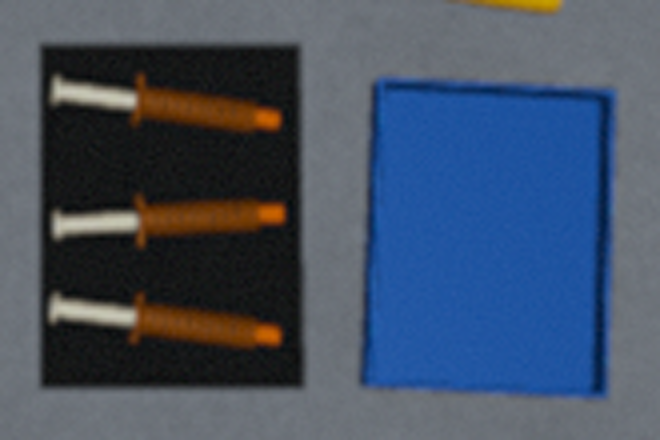

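View pics/s2.png

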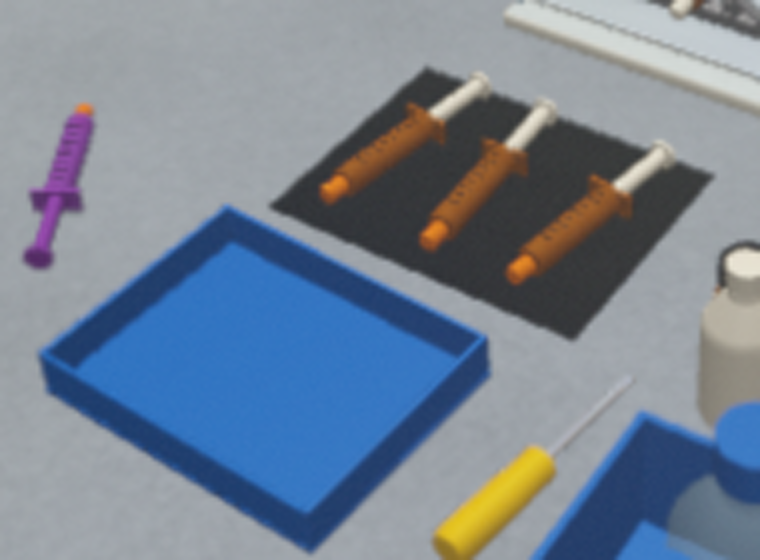

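```bash
cat >> h.py <<'E'
def blobs(d,lo,hi,box,minA=4):
    x0,y0,x1,y1=box; hsv=cv2.cvtColor(d["img"],cv2.COLOR_BGR2HSV)
    m=cv2.inRange(hsv,np.array(lo),np.array(hi))
    if lo[0]==0 and hi[0]<=8: m|=cv2.inRange(hsv,np.array([172]+list(lo[1:])),np.array([180]+list(hi[1:])))
    k=np.zeros_like(m); k[y0:y1,x0:x1]=m[y0:y1,x0:x1]
    n,l,st,c=cv2.connectedComponentsWithStats(k)
    out=[]
    for i in range(1,n):
        if st[i,4]>=minA:
            ys,xs=np.where(l==i); P=np.stack([xs,ys],1).astype(float); mu=P.mean(0)
            w,v=np.linalg.eigh(np.cov((P-mu).T)+1e-6*np.eye(2)); out.append((mu.round(1),int(st[i,4]),v[:,1].round(3),st[i,:4].tolist(),P))
    return out
E
python3 - <<'E'
from h import *
t=grab("top"); s=grab("scene")
print("RED"); 
for n,d,b in(("t",t,(165,140,295,250)),("s",s,(290,110,430,240))):
    for o in blobs(d,(0,170,120),(6,255,255),b): print(n,o[:4])
print("pushR",two(t,(232.7,154.7),s,(391.8,178)),"pushL",two(t,(230.8,233),s,(331.8,160)))
P=lambda u,v:(165+u/6,140+v/6); S=lambda u,v:(290+u/5,110+v/5)
print("knob",two(t,P(55,508),s,S(330,55)))
print("housing corner +x,-y",two(t,P(268,52),s,S(573,277)))
print("housing corner -x -y",two(t,P(248,590),s,S(243,180)))
print("housing corner +x+y",two(t,P(84,50),s,S(622,225)))
print("front base -x",two(t,P(713,598),s,S(82,467)))
print("front base +x",two(t,P(720,100),s,S(425,590)))
print("key top",two(t,P(150,200),s,S(495,152)))
print("usedcap",two(t,P(688,272),s,S(295,460)))
print("usedflange",two(t,P(470,265),s,S(370,350)))
E
```

```text
RED
t (array([232. , 154.5]), 6, array([1., 0.]), [231, 154, 3, 2])
t (array([173.4, 224.2]), 58, array([-0.053,  0.999]), [170, 220, 8, 9])
t (array([230.5, 232.5]), 8, array([1., 0.]), [229, 232, 4, 2])
s (array([355.5, 120.1]), 19, array([-0.983, -0.182]), [353, 118, 6, 5])
pushR (array([0.64553879, 0.1709065 , 0.10506695]), np.float64(0.002285682321706828)) pushL (array([0.43449845, 0.17839806, 0.10515847]), np.float64(0.0021822598163858714))
knob (array([0.4562075 , 0.30257301, 0.1960137 ]), np.float64(0.0020021621194668063))
housing corner +x,-y (array([0.66082651, 0.22953557, 0.12302649]), np.float64(0.0037370366206673678))
housing corner -x -y (array([0.42332218, 0.24054254, 0.12363244]), np.float64(0.0059399200253735535))
housing corner +x+y (array([0.66327328, 0.31153278, 0.12050366]), np.float64(0.000666887366516457))
front base -x (array([0.41555186, 0.0453206 , 0.00993227]), np.float64(0.0056111514022184825))
front base +x (array([0.65543873, 0.03676632, 0.00958234]), np.float64(0.005906401525685999))
key top (array([0.58817958, 0.26937824, 0.17259643]), np.float64(0.00393096905617418))
usedcap (array([0.56418482, 0.0491351 , 0.06357255]), np.float64(0.003128182586028491))
usedflange (array([0.56629638, 0.14556143, 0.08778868]), np.float64(0.001203445082688015))
```

```bash
python3 - <<'E'
from h import *
t=grab("top"); s=grab("scene")
for n,d,b in(("t",t,(175,160,205,188)),("s",s,(380,130,400,160))):
    for o in blobs(d,(12,110,80),(28,255,255),b): print(n,o[:4])
crop(t,175,158,209,188,18,"k1"); crop(s,375,130,405,160,18,"k2")
st,Rm=tool(); print(Rm.round(3))
E
```

```text
t (array([190.5, 174.5]), 83, array([-0.914,  0.405]), [182, 168, 15, 12])
s (array([388.5, 147.4]), 42, array([-0.069,  0.998]), [385, 140, 6, 14])
[[-0.     0.943  0.331]
 [ 0.     0.331 -0.943]
 [-1.     0.    -0.   ]]
```

View pics/k1.png

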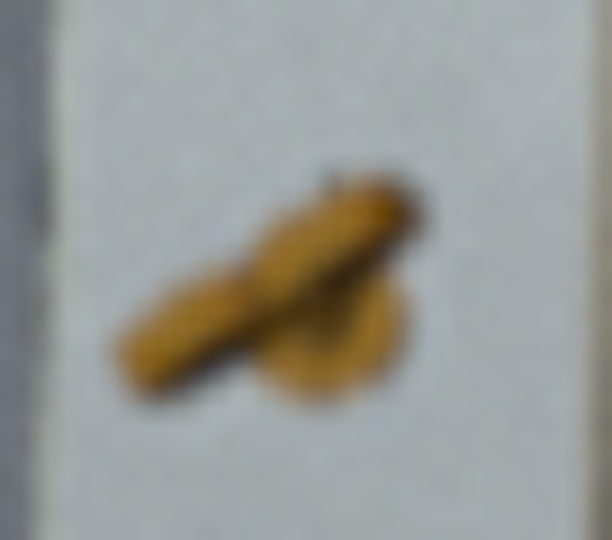

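View pics/k2.png

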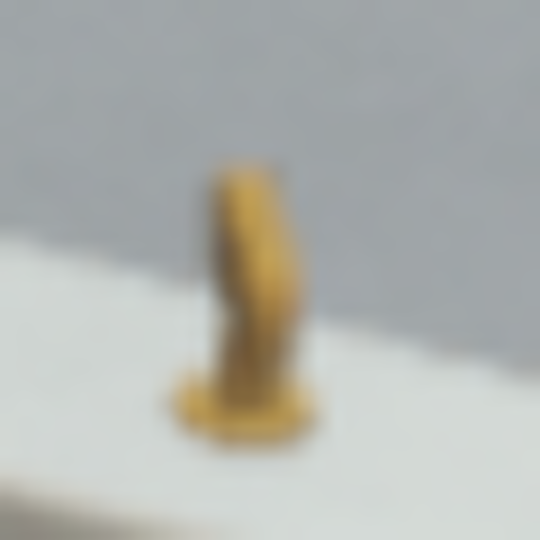

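```bash
python3 - <<'E'
from h import *
t=grab("top"); s=grab("scene")
T=lambda u,v:(175+(u+.5)/18-.5,158+(v+.5)/18-.5); S=lambda u,v:(375+(u+.5)/18-.5,130+(v+.5)/18-.5)
print("hub",onz(t,*T(325,328),.135), onz(s,*S(245,405),.135), two(t,T(325,328),s,S(245,405)))
a=onz(t,*T(135,365),.17); b=onz(t,*T(405,200),.17); print(a,b,(a+b)/2,np.linalg.norm(a-b),np.degrees(np.arctan2((b-a)[1],(b-a)[0])))
print("top ctr two",two(t,T(268,281),s,S(250,185)))
E
```

```text
hub [0.58569696 0.27139    0.135     ] [0.5920567  0.26446367 0.135     ] (array([0.58746962, 0.27343684, 0.12919283]), np.float64(0.002040388552869165))
[0.5758886  0.28947162 0.17      ] [0.59847142 0.25092241 0.17      ] [0.58718001 0.27019701 0.17      ] 0.0446769075792448 -59.637459607929145
top ctr two (array([0.58728575, 0.26964389, 0.17466552]), np.float64(0.0014078818297861798))
```

```bash
cat >> h.py <<'E'
def need(p,jaw=None):
    "delta cm & yaw twist rad to bring TCP to p with jaw angle deg (tool vertical correction separately)"
    s,Rm=tool(); d=(np.asarray(p)-s['ee_pos'])*100
    j=np.degrees(np.arctan2(Rm[1,2],Rm[0,2]))
    print('t',round(s['clock'],2),'TCP',s['ee_pos'].round(4),'jaw',j.round(2),'down',Rm[:,0].round(3),'q',s['qpos'].round(1),'grip',round(s['grip_width'],3),'F',s['ft_force'].round(1))
    if jaw is not None: print('delta',d.round(2),'tw',np.radians((jaw-j+180)%360-180).round(4))
    else: print('delta',d.round(2))
E
python3 -m crank '[{"twist":[0,0,0.9],"delta_pos":[19,43,2],"gripper":1},{"twist":[0,0,0.9],"delta_pos":[19,43,2],"gripper":1},{"twist":[0,0,0.9],"delta_pos":[19,43,2],"gripper":1},{"twist":[0,0,0.9],"delta_pos":[19,43,2],"gripper":1},{"twist":[0,0,0.9],"delta_pos":[19,43,2],"gripper":1},{"twist":[0,0,0.9],"delta_pos":[19,43,2],"gripper":1},{"twist":[0,0,0.9],"delta_pos":[19,43,2],"gripper":1},{"twist":[0,0,0.9],"delta_pos":[19,43,2],"gripper":1},{"twist":[0,0,0.9],"delta_pos":[19,43,2],"gripper":1},{"twist":[0,0,0.9],"delta_pos":[19,43,2],"gripper":1},{"twist":[0,0,0.9],"delta_pos":[19,43,2],"gripper":1},{"twist":[0,0,0.9],"delta_pos":[19,43,2],"gripper":1}]'
python3 - <<'E'
from h import *
need([.587,.270,.28],30.4)
E
```

```text
clock: 1.7
ee_pos: [0.3972, -0.1597, 0.3241]
tool_rot: [-64.0, 89.9, -83.0]
ft_force: [-0.1, -0.8, -0.4]
grip_width: 1.004
t 1.7 TCP [ 0.3972 -0.1597  0.3241] jaw -19.0 down [ 0.    -0.001 -1.   ] q [-31.3 -13.9 116.3  -0.   77.6 -12.3] grip 1.004 F [-0.1 -0.8 -0.4]
delta [18.98 42.97 -4.41] tw 0.8621
```

```bash

python3 -m crank '[{"twist":[0,0,0.862],"delta_pos":[19,43,-3.4],"gripper":1},{"twist":[0,0,0.862],"delta_pos":[19,43,-3.4],"gripper":1},{"twist":[0,0,0.862],"delta_pos":[19,43,-3.4],"gripper":1},{"twist":[0,0,0.862],"delta_pos":[19,43,-3.4],"gripper":1},{"twist":[0,0,0.862],"delta_pos":[19,43,-3.4],"gripper":1},{"twist":[0,0,0.862],"delta_pos":[19,43,-3.4],"gripper":1},{"twist":[0,0,0.862],"delta_pos":[19,43,-3.4],"gripper":1},{"twist":[0,0,0.862],"delta_pos":[19,43,-3.4],"gripper":1},{"twist":[0,0,0.862],"delta_pos":[19,43,-3.4],"gripper":1},{"twist":[0,0,0.862],"delta_pos":[19,43,-3.4],"gripper":1},{"twist":[0,0,0.862],"delta_pos":[19,43,-3.4],"gripper":1},{"twist":[0,0,0.862],"delta_pos":[19,43,-3.4],"gripper":1}]'
python3 - <<'E'
from h import *
need([.587,.270,.218],30.4)
s=grab("scene"); crop(s,300,70,440,200,5,"a1"); t=grab("top"); crop(t,150,120,290,250,5,"a2")
E
```

```text
clock: 2.9
ee_pos: [0.5877, 0.2686, 0.2891]
tool_rot: [-159.6, 89.9, -129.4]
ft_force: [-0.2, 0.8, 1.0]
grip_width: 1.001
t 2.9 TCP [0.5877 0.2686 0.2891] jaw 30.24 down [-0.001 -0.002 -1.   ] q [ 18.4  15.7  90.1  -0.1  74.3 -11.9] grip 1.001 F [-0.2  0.8  1. ]
delta [-0.07  0.14 -7.11] tw 0.0028
```

View pics/a1.png

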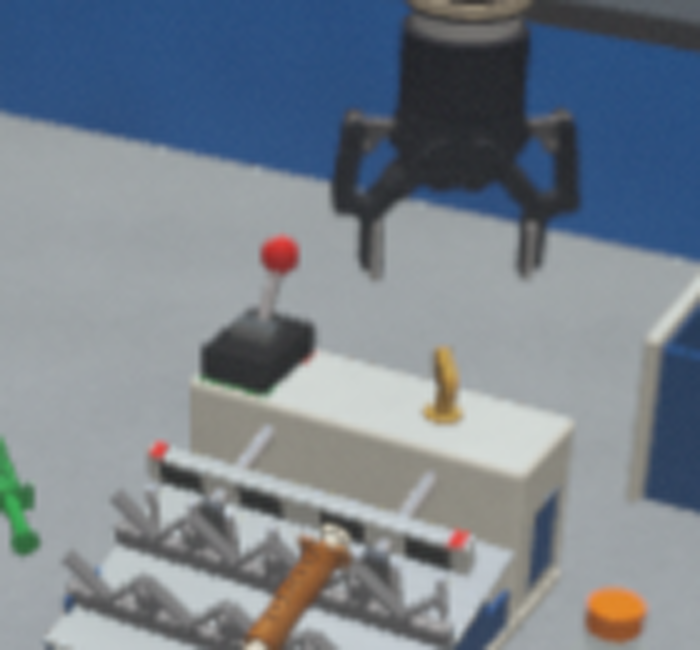

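View pics/a2.png

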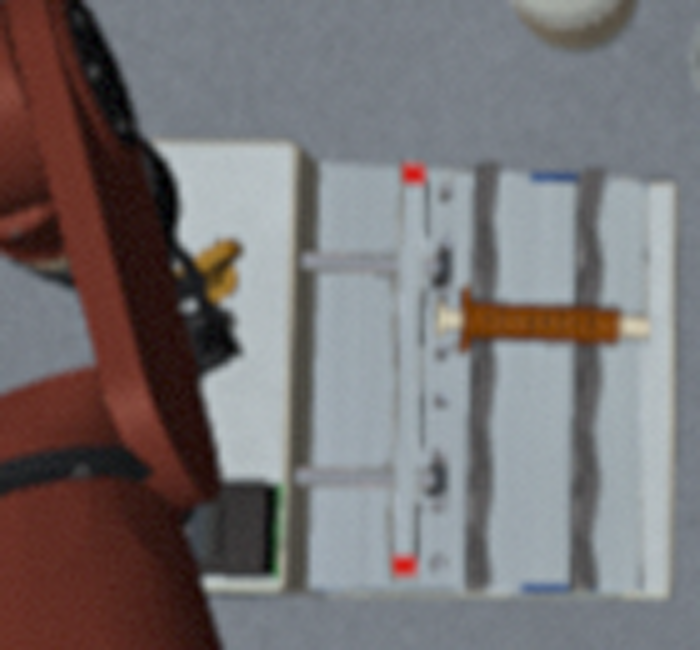

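```bash

python3 -m crank '[{"twist":[0,0,0],"delta_pos":[-0.05,0.1,-4],"gripper":1},{"twist":[0,0,0],"delta_pos":[-0.05,0.1,-5.5],"gripper":1},{"twist":[0,0,0],"delta_pos":[-0.05,0.1,-7.1],"gripper":1},{"twist":[0,0,0],"delta_pos":[-0.05,0.1,-7.1],"gripper":1},{"twist":[0,0,0],"delta_pos":[-0.05,0.1,-7.1],"gripper":1}]'
python3 - <<'E'
from h import *
need([.587,.270,.218],30.4)
s=grab("scene"); crop(s,340,90,430,180,7,"a3")
E
```

```text
clock: 3.5
ee_pos: [0.5868, 0.271, 0.2191]
tool_rot: [-167.9, 90.0, -137.6]
ft_force: [0.1, -0.4, 1.0]
grip_width: 0.997
t 3.5 TCP [0.5868 0.271  0.2191] jaw 30.28 down [-0. -0. -1.] q [ 18.6  19.5  93.2  -0.   67.3 -11.7] grip 0.997 F [ 0.1 -0.4  1. ]
delta [ 0.02 -0.1  -0.11] tw 0.002
```

View pics/a3.png

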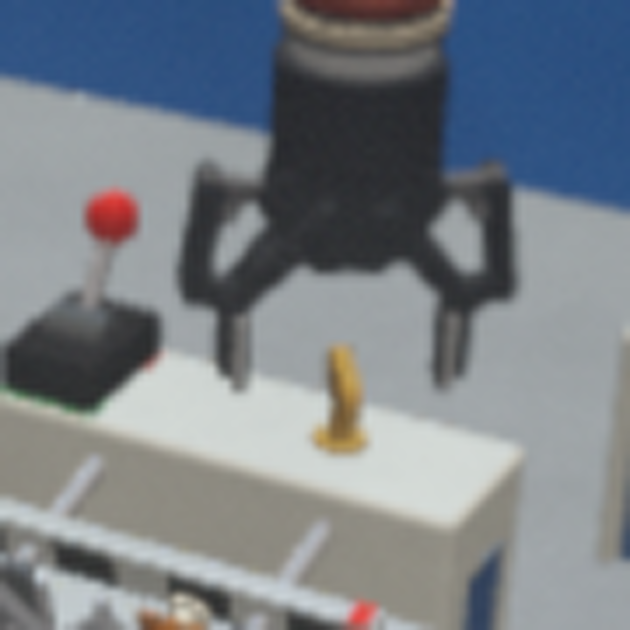

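The open fingers at x 235 and 450 straddle the wing at (343,395), well centred. Closing.

```bash

python3 -m crank '[{"twist":[0,0,0],"delta_pos":[0,0,0],"gripper":0},{"twist":[0,0,0],"delta_pos":[0,0,0],"gripper":0},{"twist":[0,0,0],"delta_pos":[0,0,0],"gripper":0},{"twist":[0,0,0],"delta_pos":[0,0,0],"gripper":0},{"twist":[0,0,0],"delta_pos":[0,0,0],"gripper":0},{"twist":[0,0,0],"delta_pos":[0,0,0],"gripper":0},{"twist":[0,0,0],"delta_pos":[0,0,0],"gripper":0},{"twist":[0,0,0],"delta_pos":[0,0,0],"gripper":0}]'
python3 -m crank '[{"twist":[0,0,-0.12],"delta_pos":[0,0,0],"gripper":0},{"twist":[0,0,-0.24],"delta_pos":[0,0,0],"gripper":0},{"twist":[0,0,-0.36],"delta_pos":[0,0,0],"gripper":0},{"twist":[0,0,-0.36],"delta_pos":[0,0,0],"gripper":0}]'
python3 - <<'E'
from h import *
need([.587,.270,.218]); print(env.sense()['ft_torque'])
E
```

```text
clock: 4.35
ee_pos: [0.5881, 0.2722, 0.2194]
tool_rot: [-0.4, 89.7, 29.8]
ft_force: [3.5, 3.2, -1.6]
grip_width: 0.091
clock: 4.75
ee_pos: [0.588, 0.2722, 0.2194]
tool_rot: [20.8, 89.7, 30.4]
ft_force: [4.7, 2.4, -2.6]
grip_width: 0.091
t 4.75 TCP [0.588  0.2722 0.2194] jaw 9.6 down [ 0.004  0.002 -1.   ] q [18.6 19.5 93.1  0.1 67.1  9. ] grip 0.091 F [ 4.7  2.4 -2.6]
delta [-0.1  -0.22 -0.14]
[ 0.36181421 -0.5072064  -0.10908072]
```

```bash

python3 -m crank '[{"twist":[0,0,-0.14],"delta_pos":[0.1,0.1,0],"gripper":0},{"twist":[0,0,-0.28],"delta_pos":[0.1,0.1,0],"gripper":0},{"twist":[0,0,-0.42],"delta_pos":[0.1,0.1,0],"gripper":0},{"twist":[0,0,-0.56],"delta_pos":[0.1,0.1,0],"gripper":0},{"twist":[0,0,-0.7],"delta_pos":[0.1,0.1,0],"gripper":0},{"twist":[0,0,-0.84],"delta_pos":[0.1,0.1,0],"gripper":0},{"twist":[0,0,-0.98],"delta_pos":[0.1,0.1,0],"gripper":0},{"twist":[0,0,-1.12],"delta_pos":[0.1,0.1,0],"gripper":0},{"twist":[0,0,-1.26],"delta_pos":[0.1,0.1,0],"gripper":0},{"twist":[0,0,-1.4],"delta_pos":[0.1,0.1,0],"gripper":0},{"twist":[0,0,-1.54],"delta_pos":[0.1,0.1,0],"gripper":0},{"twist":[0,0,-1.6],"delta_pos":[0.1,0.1,0],"gripper":0}]'
python3 - <<'E'
from h import *
need([.587,.270,.218]); print(env.sense()['ft_torque'])
E
python3 -m crank '[{"twist":[0,0,-0.14],"delta_pos":[0,0,0],"gripper":0},{"twist":[0,0,-0.28],"delta_pos":[0,0,0],"gripper":0},{"twist":[0,0,-0.42],"delta_pos":[0,0,0],"gripper":0},{"twist":[0,0,-0.56],"delta_pos":[0,0,0],"gripper":0},{"twist":[0,0,-0.68],"delta_pos":[0,0,0],"gripper":0},{"twist":[0,0,-0.68],"delta_pos":[0,0,0],"gripper":0}]'
python3 - <<'E'
from h import *
need([.587,.270,.218]); print(env.sense()['ft_torque'])
t=grab("top"); crop(t,150,120,290,250,5,"b1")
for o in blobs(t,(0,170,120),(6,255,255),(215,140,245,250)): print(o[:2])
E
```

```text
clock: 5.95
ee_pos: [0.5882, 0.2726, 0.2194]
tool_rot: [105.9, 89.9, 23.8]
ft_force: [1.4, 0.1, 0.6]
grip_width: 0.091
t 5.95 TCP [0.5882 0.2726 0.2194] jaw -82.12 down [ 0.002  0.001 -1.   ] q [ 18.7  19.7  93.    0.   67.3 100.8] grip 0.091 F [1.4 0.1 0.6]
delta [-0.12 -0.26 -0.14]
[ 0.21304508 -0.2012077   0.17247511]
clock: 6.55
ee_pos: [0.5883, 0.2726, 0.2194]
tool_rot: [143.8, 89.9, 22.9]
ft_force: [1.6, 0.5, 0.1]
grip_width: 0.09
t 6.55 TCP [0.5883 0.2726 0.2194] jaw -120.91 down [ 0.002  0.001 -1.   ] q [ 18.7  19.7  93.    0.   67.3 139.6] grip 0.09 F [1.6 0.5 0.1]
delta [-0.13 -0.26 -0.14]
[ 0.18772577 -0.35019766 -0.11890319]
(array([226., 154.]), 7)
(array([224. , 232.5]), 6)
```

View pics/b1.png

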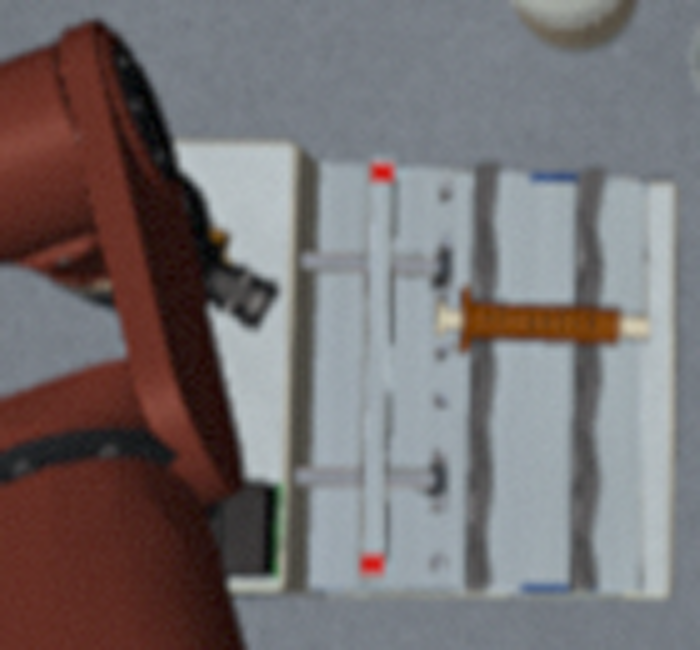

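```bash

python3 -m crank '[{"twist":[0,0,0],"delta_pos":[0,0,0],"gripper":1},{"twist":[0,0,0],"delta_pos":[0,0,0],"gripper":1},{"twist":[0,0,0],"delta_pos":[0,0,0],"gripper":1},{"twist":[0,0,0],"delta_pos":[0,0,0],"gripper":1},{"twist":[0,0,0.15],"delta_pos":[0,0,0],"gripper":1},{"twist":[0,0,0.3],"delta_pos":[0,0,0],"gripper":1},{"twist":[0,0,0.45],"delta_pos":[0,0,0],"gripper":1},{"twist":[0,0,0.6],"delta_pos":[0,0,0],"gripper":1},{"twist":[0,0,0.75],"delta_pos":[0,0,0],"gripper":1},{"twist":[0,0,0.9],"delta_pos":[0,0,0],"gripper":1},{"twist":[0,0,1.04],"delta_pos":[0,0,0],"gripper":1},{"twist":[0,0,1.04],"delta_pos":[0,0,0],"gripper":1}]'
python3 -m crank '[{"twist":[0,0,2.1],"delta_pos":[0,0,0],"gripper":1},{"twist":[0,0,2.1],"delta_pos":[0,0,0],"gripper":1},{"twist":[0,0,2.1],"delta_pos":[0,0,0],"gripper":1},{"twist":[0,0,2.1],"delta_pos":[0,0,0],"gripper":1},{"twist":[0,0,2.1],"delta_pos":[0,0,0],"gripper":1},{"twist":[0,0,2.1],"delta_pos":[0,0,0],"gripper":1},{"twist":[0,0,2.1],"delta_pos":[0,0,0],"gripper":1},{"twist":[0,0,2.1],"delta_pos":[0,0,0],"gripper":1},{"twist":[0,0,2.1],"delta_pos":[0,0,0],"gripper":1},{"twist":[0,0,2.1],"delta_pos":[0,0,0],"gripper":1},{"twist":[0,0,2.1],"delta_pos":[0,0,0],"gripper":1},{"twist":[0,0,2.1],"delta_pos":[0,0,0],"gripper":1}]'
python3 - <<'E'
from h import *
need([.588,.2724,.218],59.1)
t=grab("top")
for o in blobs(t,(0,170,120),(6,255,255),(215,140,245,250)): print(o[:2])
E
```

```text
clock: 7.8
ee_pos: [0.5875, 0.2722, 0.2188]
tool_rot: [-96.9, 90.0, -158.3]
ft_force: [-0.2, 0.3, 0.1]
grip_width: 0.996
clock: 9.0
ee_pos: [0.5875, 0.2723, 0.2188]
tool_rot: [159.6, 90.0, -158.4]
ft_force: [0.1, 0.1, -0.3]
grip_width: 1.001
t 9.0 TCP [0.5875 0.2723 0.2188] jaw 41.94 down [-0. -0. -1.] q [ 18.7  19.7  93.   -0.   67.3 -23.3] grip 1.001 F [ 0.1  0.1 -0.3]
delta [ 0.05  0.01 -0.08] tw 0.2995
(array([225.9, 154.1]), 8)
(array([224. , 232.5]), 6)
```

```bash

python3 -m crank '[{"twist":[0,0,0.15],"delta_pos":[0,0,0],"gripper":1},{"twist":[0,0,0.3],"delta_pos":[0,0,0],"gripper":1},{"twist":[0,0,0.3],"delta_pos":[0,0,0],"gripper":1},{"twist":[0,0,0.3],"delta_pos":[0,0,0],"gripper":0},{"twist":[0,0,0.3],"delta_pos":[0,0,0],"gripper":0},{"twist":[0,0,0.3],"delta_pos":[0,0,0],"gripper":0},{"twist":[0,0,0.3],"delta_pos":[0,0,0],"gripper":0},{"twist":[0,0,0.3],"delta_pos":[0,0,0],"gripper":0},{"twist":[0,0,0.3],"delta_pos":[0,0,0],"gripper":0},{"twist":[0,0,0.3],"delta_pos":[0,0,0],"gripper":0},{"twist":[0,0,0.3],"delta_pos":[0,0,0],"gripper":0},{"twist":[0,0,0.3],"delta_pos":[0,0,0],"gripper":0}]'
python3 -m crank '[{"twist":[0,0,-0.14],"delta_pos":[0,0,0],"gripper":0},{"twist":[0,0,-0.28],"delta_pos":[0,0,0],"gripper":0},{"twist":[0,0,-0.42],"delta_pos":[0,0,0],"gripper":0},{"twist":[0,0,-0.56],"delta_pos":[0,0,0],"gripper":0},{"twist":[0,0,-0.7],"delta_pos":[0,0,0],"gripper":0},{"twist":[0,0,-0.84],"delta_pos":[0,0,0],"gripper":0},{"twist":[0,0,-0.98],"delta_pos":[0,0,0],"gripper":0},{"twist":[0,0,-1.12],"delta_pos":[0,0,0],"gripper":0},{"twist":[0,0,-1.26],"delta_pos":[0,0,0],"gripper":0},{"twist":[0,0,-1.4],"delta_pos":[0,0,0],"gripper":0},{"twist":[0,0,-1.54],"delta_pos":[0,0,0],"gripper":0},{"twist":[0,0,-1.6],"delta_pos":[0,0,0],"gripper":0}]'
python3 -m crank '[{"twist":[0,0,-0.14],"delta_pos":[0,0,0],"gripper":0},{"twist":[0,0,-0.28],"delta_pos":[0,0,0],"gripper":0},{"twist":[0,0,-0.42],"delta_pos":[0,0,0],"gripper":0},{"twist":[0,0,-0.56],"delta_pos":[0,0,0],"gripper":0},{"twist":[0,0,-0.7],"delta_pos":[0,0,0],"gripper":0},{"twist":[0,0,-0.84],"delta_pos":[0,0,0],"gripper":0},{"twist":[0,0,-0.98],"delta_pos":[0,0,0],"gripper":0},{"twist":[0,0,-1.12],"delta_pos":[0,0,0],"gripper":0},{"twist":[0,0,-1.26],"delta_pos":[0,0,0],"gripper":0},{"twist":[0,0,-1.4],"delta_pos":[0,0,0],"gripper":0},{"twist":[0,0,-1.54],"delta_pos":[0,0,0],"gripper":0},{"twist":[0,0,-1.54],"delta_pos":[0,0,0],"gripper":0}]'
python3 - <<'E'
from h import *
need([.588,.2724,.218]);print(env.sense()['ft_torque'])
t=grab("top"); 
for o in blobs(t,(0,170,120),(6,255,255),(200,140,245,250)): print(o[:2])
E
```

```text
clock: 10.25
ee_pos: [0.5879, 0.2727, 0.2191]
tool_rot: [-13.8, 89.9, 45.1]
ft_force: [1.5, 2.6, -1.0]
grip_width: 0.089
clock: 11.45
ee_pos: [0.5885, 0.2729, 0.2191]
tool_rot: [62.5, 89.8, 29.6]
ft_force: [3.5, 3.7, -2.0]
grip_width: 0.091
clock: 12.65
ee_pos: [0.5887, 0.2722, 0.2191]
tool_rot: [128.6, 89.8, 7.6]
ft_force: [4.1, 1.4, -1.6]
grip_width: 0.091
t 12.65 TCP [0.5887 0.2722 0.2191] jaw -120.97 down [ 0.003  0.    -1.   ] q [ 18.6  19.7  93.   -0.   67.2 139.6] grip 0.091 F [ 4.1  1.4 -1.6]
delta [-0.07  0.02 -0.11]
[ 0.32004654 -0.71108336 -0.06147956]
(array([218.7, 153.6]), 7)
(array([216.3, 232.4]), 7)
```

```bash

python3 -m crank '[{"twist":[0,0,0],"delta_pos":[0,0,0],"gripper":1},{"twist":[0,0,0],"delta_pos":[0,0,0],"gripper":1},{"twist":[0,0,0],"delta_pos":[0,0,0],"gripper":1},{"twist":[0,0,0],"delta_pos":[0,0,0],"gripper":1},{"twist":[0,0,0.15],"delta_pos":[0,0,0],"gripper":1},{"twist":[0,0,0.3],"delta_pos":[0,0,0],"gripper":1},{"twist":[0,0,0.45],"delta_pos":[0,0,0],"gripper":1},{"twist":[0,0,0.6],"delta_pos":[0,0,0],"gripper":1},{"twist":[0,0,0.75],"delta_pos":[0,0,0],"gripper":1},{"twist":[0,0,0.9],"delta_pos":[0,0,0],"gripper":1},{"twist":[0,0,1.04],"delta_pos":[0,0,0],"gripper":1},{"twist":[0,0,1.04],"delta_pos":[0,0,0],"gripper":1}]'
python3 -m crank '[{"twist":[0,0,2.1],"delta_pos":[0,0,0],"gripper":1},{"twist":[0,0,2.1],"delta_pos":[0,0,0],"gripper":1},{"twist":[0,0,2.1],"delta_pos":[0,0,0],"gripper":1},{"twist":[0,0,2.1],"delta_pos":[0,0,0],"gripper":1},{"twist":[0,0,2.1],"delta_pos":[0,0,0],"gripper":1},{"twist":[0,0,2.1],"delta_pos":[0,0,0],"gripper":1},{"twist":[0,0,2.1],"delta_pos":[0,0,0],"gripper":1},{"twist":[0,0,2.1],"delta_pos":[0,0,0],"gripper":1},{"twist":[0,0,2.1],"delta_pos":[0,0,0],"gripper":1},{"twist":[0,0,2.1],"delta_pos":[0,0,0],"gripper":1},{"twist":[0,0,2.1],"delta_pos":[0,0,0],"gripper":1},{"twist":[0,0,2.1],"delta_pos":[0,0,0],"gripper":1}]'
python3 -m crank '[{"twist":[0,0,0.15],"delta_pos":[0,0,0],"gripper":1},{"twist":[0,0,0.3],"delta_pos":[0,0,0],"gripper":1},{"twist":[0,0,0.3],"delta_pos":[0,0,0],"gripper":1},{"twist":[0,0,0.3],"delta_pos":[0,0,0],"gripper":0},{"twist":[0,0,0.3],"delta_pos":[0,0,0],"gripper":0},{"twist":[0,0,0.3],"delta_pos":[0,0,0],"gripper":0},{"twist":[0,0,0.3],"delta_pos":[0,0,0],"gripper":0},{"twist":[0,0,0.3],"delta_pos":[0,0,0],"gripper":0},{"twist":[0,0,0.3],"delta_pos":[0,0,0],"gripper":0},{"twist":[0,0,0.3],"delta_pos":[0,0,0],"gripper":0},{"twist":[0,0,0.3],"delta_pos":[0,0,0],"gripper":0},{"twist":[0,0,0.3],"delta_pos":[0,0,0],"gripper":0}]'
python3 -m crank '[{"twist":[0,0,-0.14],"delta_pos":[0,0,0],"gripper":0},{"twist":[0,0,-0.28],"delta_pos":[0,0,0],"gripper":0},{"twist":[0,0,-0.42],"delta_pos":[0,0,0],"gripper":0},{"twist":[0,0,-0.56],"delta_pos":[0,0,0],"gripper":0},{"twist":[0,0,-0.7],"delta_pos":[0,0,0],"gripper":0},{"twist":[0,0,-0.8],"delta_pos":[0,0,0],"gripper":0},{"twist":[0,0,-0.8],"delta_pos":[0,0,0],"gripper":0}]'
python3 - <<'E'
from h import *
need([.588,.2724,.218]);print(env.sense()['ft_torque'])
t=grab("top"); 
for o in blobs(t,(0,170,120),(6,255,255),(200,140,245,250)): print(o[:2])
E
```

```text
clock: 13.9
ee_pos: [0.5874, 0.2723, 0.2189]
tool_rot: [-96.3, 90.0, -157.6]
ft_force: [0.3, 0.1, -0.1]
grip_width: 0.996
clock: 15.1
ee_pos: [0.5875, 0.2723, 0.2189]
tool_rot: [163.2, 90.0, -154.9]
ft_force: [-0.0, 0.5, -0.4]
grip_width: 0.999
clock: 16.3
ee_pos: [0.5879, 0.2727, 0.2191]
tool_rot: [-14.6, 89.9, 44.3]
ft_force: [1.1, 2.5, 0.6]
grip_width: 0.091
clock: 17.0
ee_pos: [0.5882, 0.2729, 0.2191]
tool_rot: [32.5, 89.9, 45.6]
ft_force: [2.8, 4.4, -2.0]
grip_width: 0.09
t 17.0 TCP [0.5882 0.2729 0.2191] jaw 13.1 down [ 0.002  0.002 -1.   ] q [18.7 19.7 93.   0.1 67.2  5.5] grip 0.09 F [ 2.8  4.4 -2. ]
delta [-0.02 -0.05 -0.11]
[ 0.56399527 -0.36597025 -0.04510148]
(array([216.5, 153.5]), 8)
(array([214.5, 232.5]), 8)
```

```bash
cat > st.py <<'E'
from h import *
s,Rm=tool(); print('jaw',round(np.degrees(np.arctan2(Rm[1,2],Rm[0,2])),2),'tq',s['ft_torque'].round(2),'eff6',s['joint_efforts'][5].round(2),'grip',s['grip_width'].round(3))
E
python3 st.py
python3 -m crank '[{"twist":[0,0,-0.1],"delta_pos":[0,0,0],"gripper":0},{"twist":[0,0,-0.2],"delta_pos":[0,0,0],"gripper":0},{"twist":[0,0,-0.2],"delta_pos":[0,0,0],"gripper":0}]' >/dev/null; python3 st.py
python3 -m crank '[{"twist":[0,0,-0.1],"delta_pos":[0,0,0],"gripper":0},{"twist":[0,0,-0.1],"delta_pos":[0,0,0],"gripper":0}]' >/dev/null; python3 st.py
python3 -m crank '[{"twist":[0,0,-0.1],"delta_pos":[0,0,0],"gripper":0},{"twist":[0,0,-0.1],"delta_pos":[0,0,0],"gripper":0}]' >/dev/null; python3 st.py
```

```text
Traceback (most recent call last):
  File "st.py", line 2, in <module>
    s,Rm=tool(); print('jaw',round(np.degrees(np.arctan2(Rm[1,2],Rm[0,2])),2),'tq',s['ft_torque'].round(2),'eff6',s['joint_efforts'][5].round(2),'grip',s['grip_width'].round(3))
                                                                                                                                                        ^^^^^^^^^^^^^^^^^^^^^
AttributeError: 'float' object has no attribute 'round'
Traceback (most recent call last):
  File "st.py", line 2, in <module>
    s,Rm=tool(); print('jaw',round(np.degrees(np.arctan2(Rm[1,2],Rm[0,2])),2),'tq',s['ft_torque'].round(2),'eff6',s['joint_efforts'][5].round(2),'grip',s['grip_width'].round(3))
                                                                                                                                                        ^^^^^^^^^^^^^^^^^^^^^
AttributeError: 'float' object has no attribute 'round'
Traceback (most recent call last):
  File "st.py", line 2, in <module>
    s,Rm=tool(); print('jaw',round(np.degrees(np.arctan2(Rm[1,2],Rm[0,2])),2),'tq',s['ft_torque'].round(2),'eff6',s['joint_efforts'][5].round(2),'grip',s['grip_width'].round(3))
                                                                                                                                                        ^^^^^^^^^^^^^^^^^^^^^
AttributeError: 'float' object has no attribute 'round'
Traceback (most recent call last):
  File "st.py", line 2, in <module>
    s,Rm=tool(); print('jaw',round(np.degrees(np.arctan2(Rm[1,2],Rm[0,2])),2),'tq',s['ft_torque'].round(2),'eff6',s['joint_efforts'][5].round(2),'grip',s['grip_width'].round(3))
                                                                                                                                                        ^^^^^^^^^^^^^^^^^^^^^
AttributeError: 'float' object has no attribute 'round'
```

```bash
sed -i "s/s\['grip_width'\].round(3)/s['grip_width']/" st.py
python3 st.py
python3 -m crank '[{"twist":[0,0,-0.1],"delta_pos":[0,0,0],"gripper":0},{"twist":[0,0,-0.1],"delta_pos":[0,0,0],"gripper":0}]' >/dev/null; python3 st.py
```

```text
jaw -9.78 tq [ 0.69 -0.46 -0.03] eff6 0.22 grip 0.0887136327004835
jaw -15.09 tq [ 0.74 -0.46  1.81] eff6 2.09 grip 0.09499832941020721
```

The measured angle stopped short at -15.1° with torque at 1.8 Nm, so the key is at its firm stop. It turned about 405° (7.07 rad) from its start. Releasing and lifting.

```bash

python3 -m crank '[{"twist":[0,0,0],"delta_pos":[0,0,0],"gripper":1},{"twist":[0,0,0],"delta_pos":[0,0,0],"gripper":1},{"twist":[0,0,0],"delta_pos":[0,0,0],"gripper":1},{"twist":[0,0,0],"delta_pos":[0,0,0],"gripper":1},{"twist":[0,0,0.11],"delta_pos":[0,0,4],"gripper":1},{"twist":[0,0,0.23],"delta_pos":[-1,-4,8],"gripper":1},{"twist":[0,0,0.23],"delta_pos":[-6,-8,8],"gripper":1},{"twist":[0,0,0.23],"delta_pos":[-10,-10,8],"gripper":1},{"twist":[0,0,0.23],"delta_pos":[-14,-12,8],"gripper":1},{"twist":[0,0,0.23],"delta_pos":[-14,-12,8],"gripper":1}]'
python3 - <<'E'
from h import *
need([.565,.107,.25],-2.1)
t=grab("top"); s=grab("scene"); crop(t,165,140,295,250,6,"c1"); crop(s,290,110,430,240,5,"c2")
for n,d,b in (("t",t,(190,140,290,250)),("s",s,(290,110,430,240))):
  for o in blobs(d,(0,170,120),(6,255,255),b): print(n,o[:2])
  for o in blobs(d,(5,150,50),(17,255,200),b): print(n,'amber',o[:4])
E
```

```text
clock: 18.95
ee_pos: [0.4418, 0.1502, 0.2964]
tool_rot: [-163.2, 89.6, -165.6]
ft_force: [0.6, -0.7, -0.1]
grip_width: 0.993
t 18.95 TCP [0.4418 0.1502 0.2964] jaw -2.42 down [-0.007 -0.002 -1.   ] q [ 10.2  -6.8 113.4  -0.   73.9  12.6] grip 0.993 F [ 0.6 -0.7 -0.1]
delta [12.32 -4.32 -4.64] tw 0.0056
t (array([215.5, 153.5]), 8)
t amber (array([257. , 184.2]), 178, array([-0.999, -0.045]), [243, 179, 30, 10])
t amber (array([213.4, 221.8]), 894, array([0.48 , 0.878]), [190, 195, 45, 55])
t amber (array([234.3, 226.4]), 7, array([0.167, 0.986]), [234, 224, 2, 5])
t amber (array([193.6, 226.6]), 8, array([-0.999,  0.047]), [191, 226, 6, 2])
s (array([355.7, 120.1]), 24)
s amber (array([358.9, 187.6]), 80, array([-0.576,  0.817]), [351, 179, 16, 19])
s amber (array([422.2, 194.7]), 35, array([-0.988, -0.153]), [418, 192, 10, 6])
s amber (array([303.8, 237.5]), 26, array([-0.92 , -0.392]), [301, 235, 8, 5])
```

View pics/c1.png

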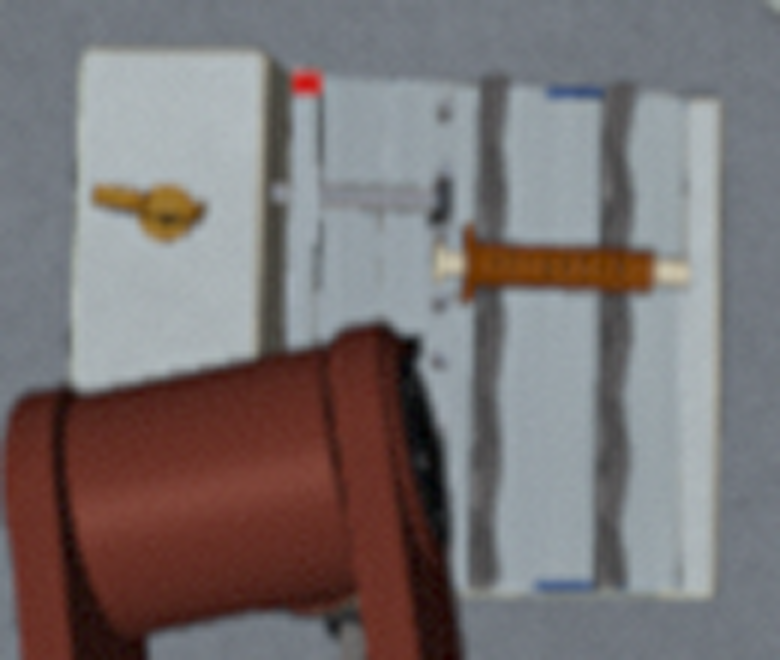

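View pics/c2.png

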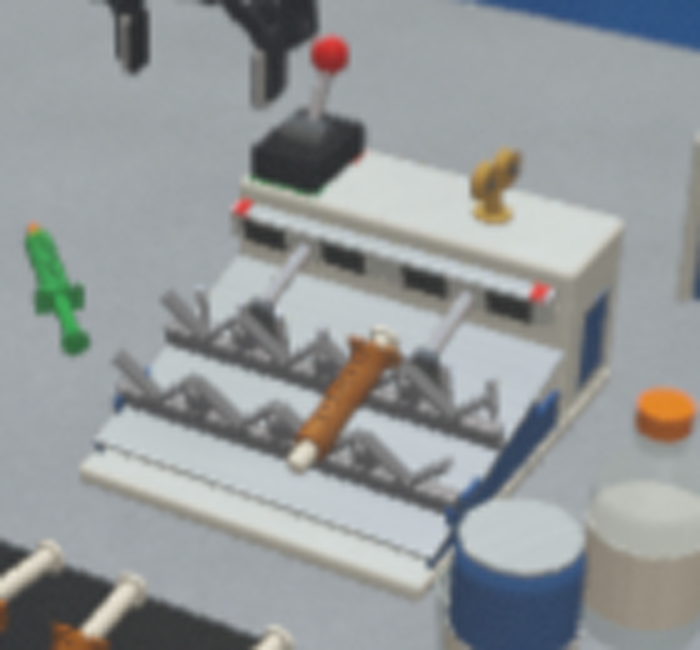

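```bash
python3 - <<'E'
from h import *
t=grab("top"); s=grab("scene")
T=lambda u,v:(165+(u+.5)/6-.5,140+(v+.5)/6-.5); S=lambda u,v:(290+(u+.5)/5-.5,110+(v+.5)/5-.5)
for n,a,b in (("capend",(690,272),(293,461)),("capjoint",(655,271),(309,443)),("flange",(470,265),(372,350)),("mid",(562,268),(341,397))):
    print(n,two(t,T(*a),s,S(*b)))
a=onz(t,*T(470,264),.088); b=onz(t,*T(690,272),.063); print(a,b,np.degrees(np.arctan2(*(a-b)[:2])),np.linalg.norm(a-b))
E
```

```text
capend (array([0.56376776, 0.04833618, 0.06494392]), np.float64(0.00018736552314392962))
capjoint (array([0.56496226, 0.06461951, 0.0682732 ]), np.float64(0.001458222811498188))
flange (array([0.56670822, 0.14610256, 0.08920585]), np.float64(0.00013436029158581136))
mid (array([0.56582314, 0.10593062, 0.07754124]), np.float64(0.00021135903092985993))
[0.56738087 0.14631653 0.088     ] [0.56409315 0.04853515 0.063     ] 1.9257436425466143 0.10098023298922276
```

```bash

python3 -m crank '[{"twist":[0.13,-0.005,0.003],"delta_pos":[4,-4,-1],"gripper":0.6},{"twist":[0.262,-0.009,0.006],"delta_pos":[8,-7.2,-3],"gripper":0.6},{"twist":[0.262,-0.009,0.006],"delta_pos":[12.4,-7.2,-6],"gripper":0.6},{"twist":[0.262,-0.009,0.006],"delta_pos":[12.4,-7.2,-9.6],"gripper":0.6},{"twist":[0.262,-0.009,0.006],"delta_pos":[12.4,-7.2,-9.6],"gripper":0.6},{"twist":[0.262,-0.009,0.006],"delta_pos":[12.4,-7.2,-9.6],"gripper":0.6},{"twist":[0.262,-0.009,0.006],"delta_pos":[12.4,-7.2,-9.6],"gripper":0.6}]'
python3 - <<'E'
from h import *
need([.5657,.0915,.1364],-2)
s=grab("scene"); crop(s,290,80,430,220,5,"d1")
E
```

```text
clock: 19.85
ee_pos: [0.5731, 0.0809, 0.2048]
tool_rot: [89.5, 75.0, 87.6]
ft_force: [-0.2, 0.6, 0.9]
grip_width: 0.598
t 19.85 TCP [0.5731 0.0809 0.2048] jaw -1.94 down [ 0.011  0.259 -0.966] q [ -5.   12.5 104.7  16.7  64.5 -10.5] grip 0.598 F [-0.2  0.6  0.9]
delta [-0.74  1.06 -6.84] tw -0.001
```

View pics/d1.png

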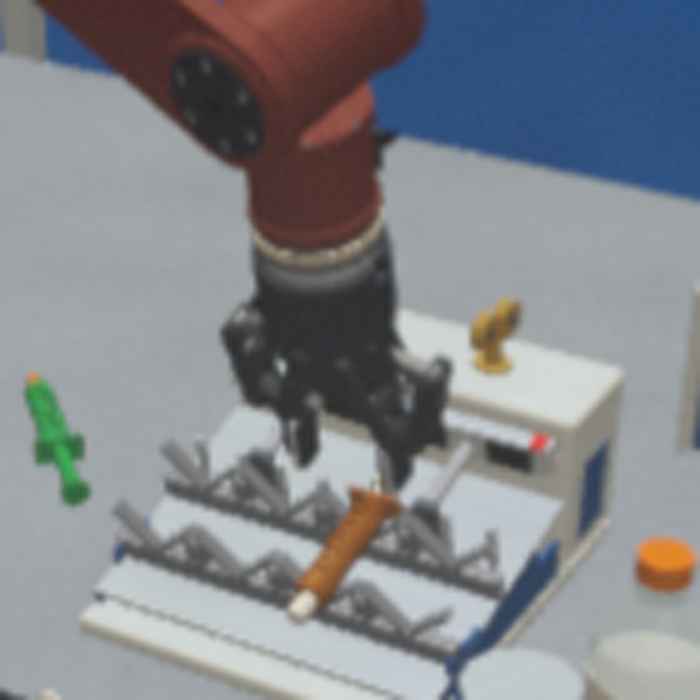

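```bash

python3 -m crank '[{"twist":[0,0,0],"delta_pos":[-0.75,0,-2.9],"gripper":0.6},{"twist":[0,0,0],"delta_pos":[-0.75,0,-2.9],"gripper":0.6},{"twist":[0,0,0],"delta_pos":[-0.75,0.55,-4.9],"gripper":0.6},{"twist":[0,0,0],"delta_pos":[-0.75,1.05,-6.8],"gripper":0.6},{"twist":[0,0,0],"delta_pos":[-0.75,1.05,-6.8],"gripper":0.6},{"twist":[0,0,0],"delta_pos":[-0.75,1.05,-6.8],"gripper":0.6}]'
python3 - <<'E'
from h import *
need([.5657,.0915,.1364],-2)
s=grab("scene"); crop(s,310,110,410,210,7,"d2")
t=grab("top"); crop(t,165,140,295,250,6,"d3")
E
```

```text
clock: 20.5
ee_pos: [0.5647, 0.0911, 0.1365]
tool_rot: [89.8, 75.0, 87.9]
ft_force: [-0.5, 0.1, -0.5]
grip_width: 0.599
t 20.5 TCP [0.5647 0.0911 0.1365] jaw -1.96 down [ 0.01   0.259 -0.966] q [ -4.   17.3 107.4  18.   57.1 -12.1] grip 0.599 F [-0.5  0.1 -0.5]
delta [ 0.1   0.04 -0.01] tw -0.0007
```

View pics/d2.png

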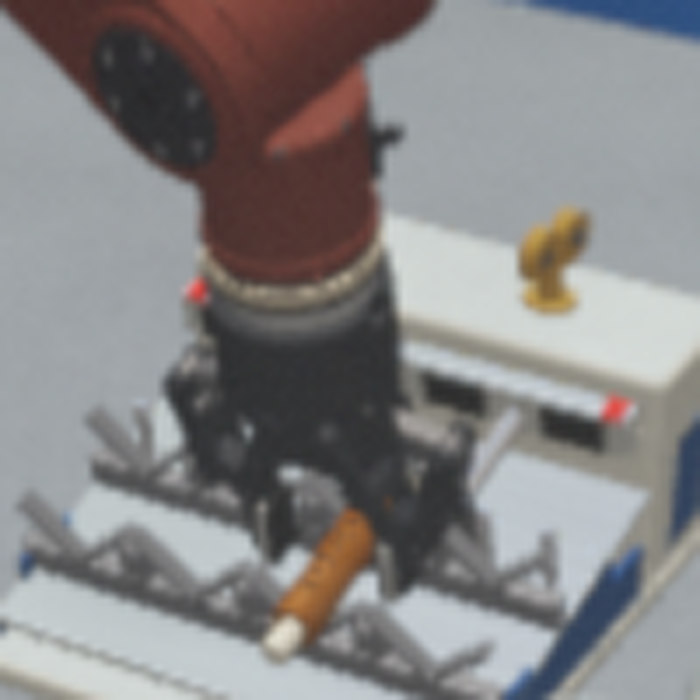

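```bash

python3 -m crank '[{"twist":[0,0,0],"delta_pos":[0.05,0,0],"gripper":0},{"twist":[0,0,0],"delta_pos":[0.05,0,0],"gripper":0},{"twist":[0,0,0],"delta_pos":[0.05,0,0],"gripper":0},{"twist":[0,0,0],"delta_pos":[0.05,0,0],"gripper":0},{"twist":[0,0,0],"delta_pos":[0.05,0,0],"gripper":0},{"twist":[0,0,0],"delta_pos":[0.05,0,0],"gripper":0}]'
python3 -m crank '[{"twist":[0,0,0],"delta_pos":[0,-0.4,1.5],"gripper":0},{"twist":[0,0,0],"delta_pos":[0,-1,3.9],"gripper":0},{"twist":[0,0,0],"delta_pos":[-0.1,-2.1,7.7],"gripper":0},{"twist":[0,0,0],"delta_pos":[-0.1,-2.1,7.7],"gripper":0}]'
python3 - <<'E'
from h import *
need([.5657,.0915,.1364],-2)
s=grab("scene"); crop(s,290,90,430,230,5,"d4")
t=grab("top"); 
im=t["img"]; crop(t,290,140,470,270,4,"d5")
for o in blobs(t,(100,150,80),(125,255,255),(380,160,460,255),300): print(o[:4])
E
```

```text
clock: 21.2
ee_pos: [0.5659, 0.0905, 0.1363]
tool_rot: [89.6, 75.0, 87.6]
ft_force: [-0.7, -1.8, 5.4]
grip_width: 0.231
clock: 21.6
ee_pos: [0.5668, 0.0686, 0.2179]
tool_rot: [88.0, 75.0, 86.0]
ft_force: [1.2, -0.7, 1.0]
grip_width: 0.232
t 21.6 TCP [0.5668 0.0686 0.2179] jaw -2.06 down [ 0.018  0.258 -0.966] q [ -6.2  10.6 105.3  16.5  65.6 -11.3] grip 0.232 F [ 1.2 -0.7  1. ]
delta [-0.11  2.29 -8.15] tw 0.001
(array([421.8, 209.1]), 4597, array([-0.011,  1.   ]), [391, 170, 63, 79])
```

View pics/d4.png

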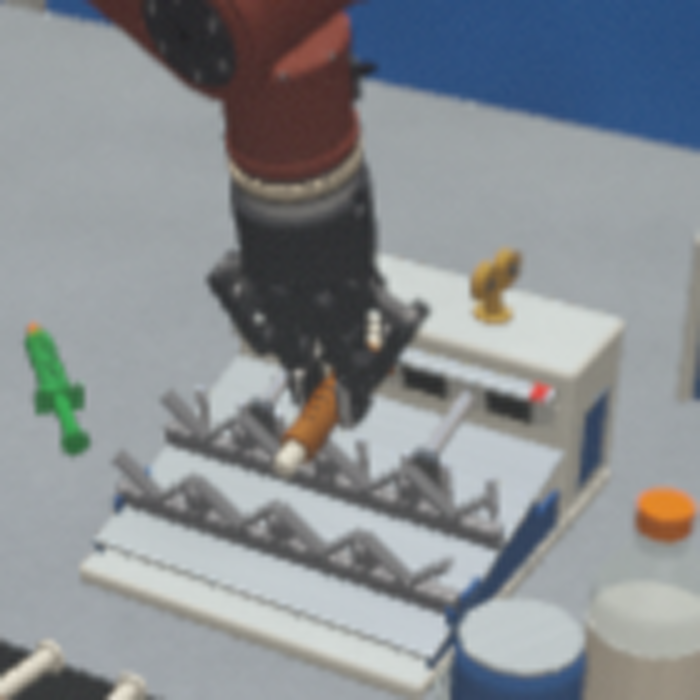

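View pics/d5.png

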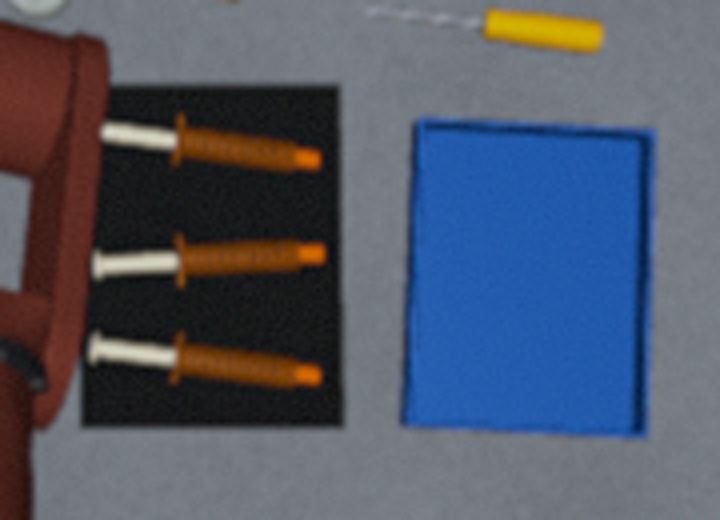

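```bash
python3 - <<'E'
from h import *
t=grab("top"); print(onz(t,422,209.3,.02)); s=grab("scene")
print(onz(t,391+3/4,171,.035),onz(t,451,248,.035))
c=onz(t,422,209.3,.02)
need([c[0],c[1],.22],0)
E
```

```text
[ 0.48829771 -0.35239448  0.02      ]
[ 0.59857866 -0.26833593  0.035     ] [ 0.37640788 -0.42545321  0.035     ]
t 21.8 TCP [0.5625 0.0699 0.2108] jaw -1.98 down [ 0.005  0.259 -0.966] q [ -6.2  11.  105.8  16.5  65.5 -11.3] grip 0.236 F [ 0.4 -0.1 -0.5]
delta [ -7.42 -42.23   0.92] tw 0.0346
```

```bash

python3 -m crank '[{"twist":[-0.13,0.005,0],"delta_pos":[-1,-5,1],"gripper":0},{"twist":[-0.262,0.009,0],"delta_pos":[-2,-10,1],"gripper":0},{"twist":[-0.262,0.009,0],"delta_pos":[-3,-15,1],"gripper":0},{"twist":[-0.262,0.009,0],"delta_pos":[-4,-20,1],"gripper":0},{"twist":[-0.262,0.009,0],"delta_pos":[-5,-25,1],"gripper":0},{"twist":[-0.262,0.009,0],"delta_pos":[-5,-30,1],"gripper":0},{"twist":[-0.262,0.009,0],"delta_pos":[-6,-35,1],"gripper":0},{"twist":[-0.262,0.009,0],"delta_pos":[-7,-40,1],"gripper":0},{"twist":[-0.262,0.009,0],"delta_pos":[-7.4,-42.2,1],"gripper":0},{"twist":[-0.262,0.009,0],"delta_pos":[-7.4,-42.2,1],"gripper":0},{"twist":[-0.262,0.009,0],"delta_pos":[-7.4,-42.2,1],"gripper":0},{"twist":[-0.262,0.009,0],"delta_pos":[-7.4,-42.2,1],"gripper":0}]'
python3 - <<'E'
from h import *
need([.488,-.352,.088],0)
s=grab("scene"); crop(s,170,150,330,350,3,"e1")
E
```

```text
clock: 23.0
ee_pos: [0.4893, -0.3504, 0.2204]
tool_rot: [139.7, 89.8, 137.8]
ft_force: [-0.0, 0.8, -0.8]
grip_width: 0.235
t 23.0 TCP [ 0.4893 -0.3504  0.2204] jaw -1.95 down [-0.003  0.003 -1.   ] q [-42.3  14.5  99.4  -0.   66.3 -40.3] grip 0.235 F [-0.   0.8 -0.8]
delta [ -0.13  -0.16 -13.24] tw 0.034
```

View pics/e1.png

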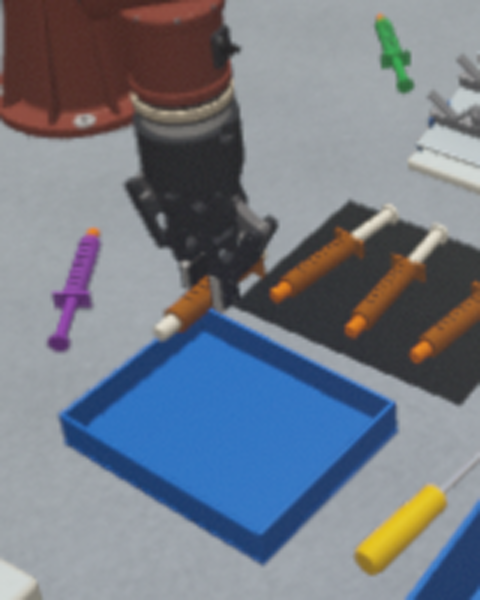

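```bash

python3 -m crank '[{"twist":[0,0,0],"delta_pos":[-0.1,-0.2,-5],"gripper":0},{"twist":[0,0,0],"delta_pos":[-0.1,-0.2,-9],"gripper":0},{"twist":[0,0,0],"delta_pos":[-0.1,-0.2,-12],"gripper":0},{"twist":[0,0,0],"delta_pos":[-0.1,-0.2,-13.4],"gripper":0},{"twist":[0,0,0],"delta_pos":[-0.1,-0.2,-13.4],"gripper":0},{"twist":[0,0,0],"delta_pos":[-0.1,-0.2,-13.4],"gripper":0.5},{"twist":[0,0,0],"delta_pos":[-0.1,-0.2,-13.4],"gripper":0.5},{"twist":[0,0,0],"delta_pos":[-0.1,-0.2,-13.4],"gripper":0.5},{"twist":[0,0,0],"delta_pos":[-0.1,-0.2,-13.4],"gripper":0.5},{"twist":[0,0,0],"delta_pos":[-0.1,-0.2,-10],"gripper":0.5},{"twist":[0,0,0],"delta_pos":[-0.1,-0.2,-5],"gripper":0.5},{"twist":[0,0,0],"delta_pos":[-0.1,-0.2,-2],"gripper":0.5}]'
python3 -m crank '[{"twist":[0,0,0],"delta_pos":[-8,6,2],"gripper":0.6},{"twist":[0,0,0],"delta_pos":[-12,10,4],"gripper":0.6},{"twist":[0,0,0],"delta_pos":[-12,10,4],"gripper":0.6}]'
python3 - <<'E'
from h import *
need([.488,-.352,.088],0)
s=grab("scene"); crop(s,170,190,390,350,3.5,"e2")
t=grab("top"); crop(t,295,140,465,260,4.5,"e3"); np.save('none.npy',0)
for n,d,b in(("t",t,(300,155,380,250)),("s",s,(230,210,370,290))):
  for o in blobs(d,(5,150,50),(20,255,255),b,20): print(n,o[:4])
E
```

```text
clock: 24.25
ee_pos: [0.4897, -0.3553, 0.2061]
tool_rot: [-46.7, 89.7, -48.7]
ft_force: [0.5, -0.8, -0.1]
grip_width: 0.502
clock: 24.55
ee_pos: [0.3758, -0.2607, 0.2398]
tool_rot: [-103.2, 90.0, -105.2]
ft_force: [-0.2, 0.6, 1.0]
grip_width: 0.601
t 24.55 TCP [ 0.3758 -0.2607  0.2398] jaw -2.03 down [-0.    -0.001 -1.   ] q [-43.5  -4.6 117.8  -0.   66.8 -41.5] grip 0.601 F [-0.2  0.6  1. ]
delta [ 11.22  -9.13 -15.18] tw 0.0354
t (array([350.4, 177.1]), 299, array([-0.99 , -0.144]), [332, 168, 39, 15])
t (array([351.2, 203.8]), 305, array([-0.999,  0.051]), [333, 198, 39, 14])
t (array([350.4, 231.2]), 302, array([-0.992, -0.127]), [332, 223, 39, 14])
s (array([274.1, 238.1]), 191, array([-0.798,  0.603]), [260, 226, 29, 25])
s (array([296.5, 248.1]), 200, array([-0.654,  0.756]), [285, 235, 24, 27])
s (array([320.5, 257.5]), 208, array([-0.761,  0.648]), [307, 244, 28, 27])
s (array([252.6, 284.3]), 76, array([-0.766,  0.643]), [245, 279, 16, 11])
```

View pics/e2.png

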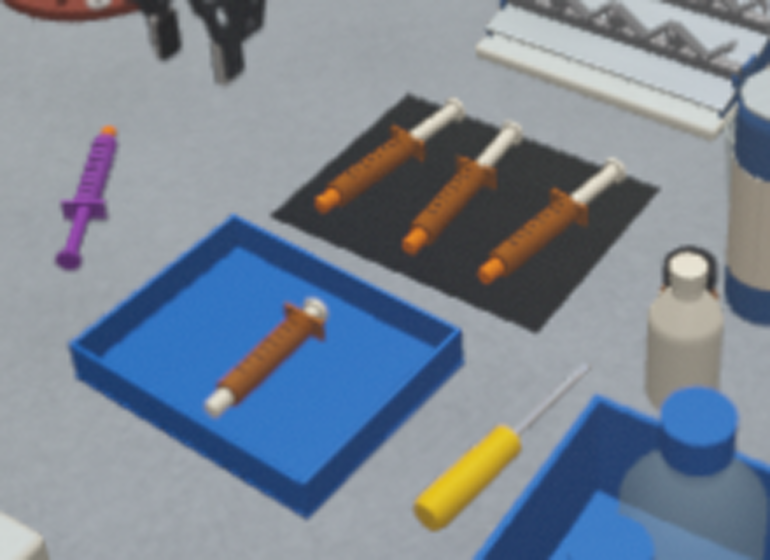

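View pics/e3.png

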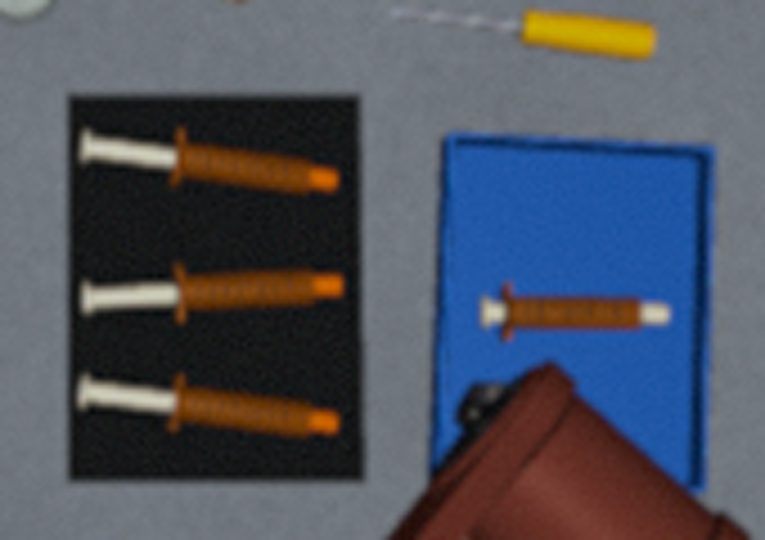

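```bash
python3 - <<'E'
from h import *
t=grab("top"); s=grab("scene")
E=lambda u,v:(295+(u+.5)/4.5-.5,140+(v+.5)/4.5-.5); S=lambda u,v:(170+(u+.5)/3.5-.5,190+(v+.5)/3.5-.5)
D={"A":((179,157),(340,179),(570,208),(482,275)),"B":((181,292),(345,285),(477,171),(406,245)),"C":((178,402),(340,422),(407,143),(318,204))}
for k,(f,c,sf,sc) in D.items():
    F=onz(t,*E(*f),.014); C=onz(t,*E(*c),.014); u=(C-F)/np.linalg.norm(C-F); O=C+(F-C)*61/102
    print(k,F.round(4),C.round(4),'len',np.linalg.norm(C-F).round(4),'O',O.round(4),'axisdeg',np.degrees(np.arctan2(u[1],u[0])).round(1))
    print('   two F',two(t,E(*f),s,S(*sf)),'C',two(t,E(*c),s,S(*sc)))
    m=((np.array(E(*f))+E(*c))/2,(np.array(S(*sf))+S(*sc))/2); print('   mid',two(t,m[0],s,m[1]))
# plates
T=lambda u,v:(165+(u+.5)/6-.5,140+(v+.5)/6-.5)
for v in (335,100,450):
    print(v,[onz(t,*T(u,v),z).round(4) for u,z in((475,.094),(498,.094),(601,.082),(625,.082))])
E
```

```text
A [ 0.5961 -0.106   0.014 ] [ 0.5791 -0.2085  0.014 ] len 0.1039 O [ 0.5892 -0.1472  0.014 ] axisdeg -99.4
   two F (array([ 0.59659344, -0.10599573,  0.01191331]), np.float64(0.0004829820148527082)) C (array([ 0.57893096, -0.20827052,  0.01554594]), np.float64(0.00018883116139916818))
   mid (array([ 0.58746364, -0.15751331,  0.01308854]), np.float64(0.0005584924147274926))
B [ 0.5094 -0.1046  0.014 ] [ 0.511  -0.2091  0.014 ] len 0.1045 O [ 0.5101 -0.1466  0.014 ] axisdeg -89.1
   two F (array([ 0.5097842 , -0.10446322,  0.0132832 ]), np.float64(0.000678350691519173)) C (array([ 0.51107044, -0.2087669 ,  0.01564659]), np.float64(0.0005047702931181742))
   mid (array([ 0.51015585, -0.15695733,  0.01357414]), np.float64(0.0002627955159808524))
C [ 0.4397 -0.1006  0.014 ] [ 0.4241 -0.2027  0.014 ] len 0.1033 O [ 0.4334 -0.1416  0.014 ] axisdeg -98.6
   two F (array([ 0.43968567, -0.10065385,  0.01219753]), np.float64(8.302315606046897e-05)) C (array([ 0.42400496, -0.20260401,  0.01526752]), np.float64(0.00029384002438603287))
   mid (array([ 0.43151025, -0.15200006,  0.01313107]), np.float64(0.0010525774681533204))
335 [array([0.5343, 0.1436, 0.094 ]), array([0.534 , 0.1332, 0.094 ]), array([0.534 , 0.0881, 0.082 ]), array([0.5337, 0.0772, 0.082 ])]
100 [array([0.6415, 0.1422, 0.094 ]), array([0.6412, 0.1317, 0.094 ]), array([0.6421, 0.0862, 0.082 ]), array([0.6418, 0.0752, 0.082 ])]
450 [array([0.4825, 0.1443, 0.094 ]), array([0.4822, 0.134 , 0.094 ]), array([0.4817, 0.089 , 0.082 ]), array([0.4814, 0.0782, 0.082 ])]
```

All three full syringes measure at axis height 12–15 mm, against 14 expected, and 103–104 mm long, against 102. The used syringe is in the tray. Candidates for "full": amber with an orange cap at (350,177), (351,204) and (350,231) are the right ones. Purple at (400,295) and (470,293) and green at (218,290) are not. The close crop e3 confirmed the amber barrels and drawn plungers. Next I go to C, the one with the lowest x.

```bash

python3 -m crank '[{"twist":[0,0,-0.115],"delta_pos":[3,5,-2],"gripper":0.55},{"twist":[0,0,-0.115],"delta_pos":[5.8,10,-5],"gripper":0.55},{"twist":[0,0,-0.115],"delta_pos":[5.8,11.9,-9],"gripper":0.55},{"twist":[0,0,-0.115],"delta_pos":[5.8,11.9,-9],"gripper":0.55},{"twist":[0,0,-0.115],"delta_pos":[5.8,11.9,-9],"gripper":0.55}]'
python3 - <<'E'
from h import *
need([.4334,-.1416,.079],-8.6)
s=grab("scene"); crop(s,190,170,370,310,4,"f1")
E
```

```text
clock: 25.25
ee_pos: [0.4343, -0.1412, 0.1464]
tool_rot: [166.8, 89.6, 158.4]
ft_force: [0.4, -0.0, 0.4]
grip_width: 0.547
t 25.25 TCP [ 0.4343 -0.1412  0.1464] jaw -8.45 down [-0.006  0.002 -1.   ] q [-26.8   3.9 121.   -0.   55.4 -18.3] grip 0.547 F [ 0.4 -0.   0.4]
delta [-0.09 -0.04 -6.74] tw -0.0027
```

View pics/f1.png

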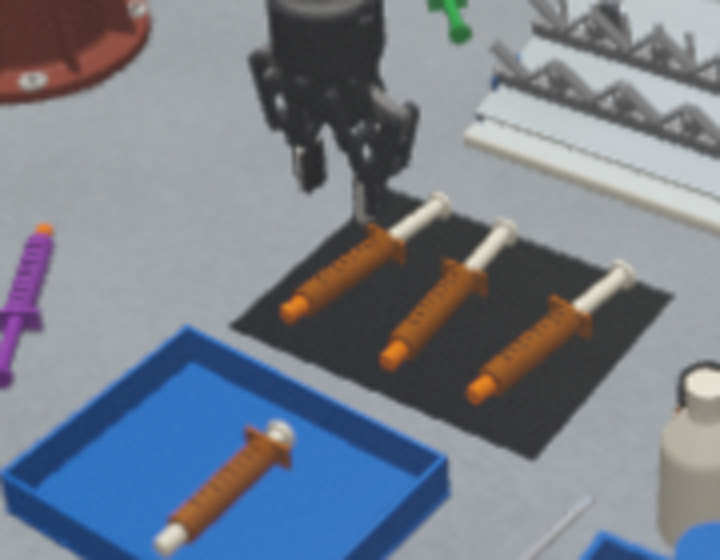

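```bash

python3 -m crank '[{"twist":[0,0,0],"delta_pos":[0,0,-3],"gripper":0.55},{"twist":[0,0,0],"delta_pos":[0,0,-5.5],"gripper":0.55},{"twist":[0,0,0],"delta_pos":[0,0,-6.8],"gripper":0.55},{"twist":[0,0,0],"delta_pos":[0,0,-6.8],"gripper":0.55},{"twist":[0,0,0],"delta_pos":[0,0,-6.8],"gripper":0},{"twist":[0,0,0],"delta_pos":[0,0,-6.8],"gripper":0},{"twist":[0,0,0],"delta_pos":[0,0,-6.8],"gripper":0},{"twist":[0,0,0],"delta_pos":[0,0,-6.8],"gripper":0},{"twist":[0,0,0],"delta_pos":[0,0,-6.8],"gripper":0}]'
python3 -c "
from h import *
need([.4334,-.1416,.079],-8.6)"
```

```text
clock: 26.2
ee_pos: [0.4364, -0.1435, 0.0826]
tool_rot: [-34.5, 89.8, -43.1]
ft_force: [-1.6, -1.9, 5.9]
grip_width: 0.23
t 26.2 TCP [ 0.4364 -0.1435  0.0826] jaw -8.58 down [ 0.003 -0.002 -1.   ] q [-2.690e+01  1.120e+01  1.219e+02 -1.000e-01  4.670e+01 -1.830e+01] grip 0.23 F [-1.6 -1.9  5.9]
delta [-0.3   0.19 -0.36] tw -0.0004
```

```bash

python3 -m crank '[{"twist":[0,0,0],"delta_pos":[0,0,0],"gripper":0},{"twist":[0,0,0],"delta_pos":[0,0,0],"gripper":0}]'
python3 - <<'E'
from h import *
need([.4334,-.1416,.079],-8.6)
s=grab("scene"); crop(s,190,170,370,310,4,"f2")
E
```

```text
clock: 26.4
ee_pos: [0.4365, -0.1435, 0.0826]
tool_rot: [-35.3, 89.8, -43.9]
ft_force: [-0.3, -1.7, 6.2]
grip_width: 0.231
t 26.4 TCP [ 0.4365 -0.1435  0.0826] jaw -8.57 down [ 0.003 -0.002 -1.   ] q [-2.690e+01  1.120e+01  1.219e+02 -1.000e-01  4.670e+01 -1.830e+01] grip 0.231 F [-0.3 -1.7  6.2]
delta [-0.31  0.19 -0.36] tw -0.0005
```

View pics/f2.png

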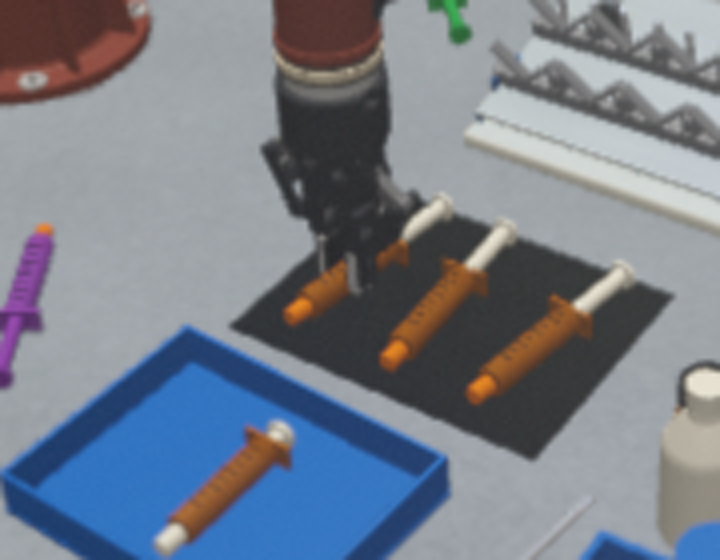

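```bash

python3 -m crank '[{"twist":[0,0,0],"delta_pos":[0,0,3],"gripper":0},{"twist":[0,0,0],"delta_pos":[0,0,7],"gripper":0},{"twist":[0,0,0.06],"delta_pos":[0,0,12],"gripper":0},{"twist":[0.13,-0.005,0.115],"delta_pos":[0,5,14],"gripper":0},{"twist":[0.262,-0.009,0.115],"delta_pos":[0.5,10,14],"gripper":0},{"twist":[0.262,-0.009,0.115],"delta_pos":[1,15,14],"gripper":0},{"twist":[0.262,-0.009,0.115],"delta_pos":[1.5,20,14],"gripper":0},{"twist":[0.262,-0.009,0.115],"delta_pos":[1.5,22,13],"gripper":0},{"twist":[0.262,-0.009,0.115],"delta_pos":[1.5,22,13],"gripper":0},{"twist":[0.262,-0.009,0.115],"delta_pos":[1.5,22,13],"gripper":0}]'
python3 - <<'E'
from h import *
need([.45,.116,.2],-2)
s=grab("scene"); crop(s,250,80,410,220,4.5,"g1")
t=grab("top"); crop(t,165,140,305,260,5,"g2")
E
```

```text
clock: 27.45
ee_pos: [0.4495, 0.0779, 0.2107]
tool_rot: [93.6, 75.0, 91.7]
ft_force: [-0.0, -1.0, -0.6]
grip_width: 0.229
t 27.45 TCP [0.4495 0.0779 0.2107] jaw -1.73 down [-0.008  0.258 -0.966] q [ -6.6  -2.4 120.1  16.3  65.4 -12. ] grip 0.229 F [-0.  -1.  -0.6]
delta [ 0.05  3.81 -1.07] tw -0.0047
```

View pics/g1.png

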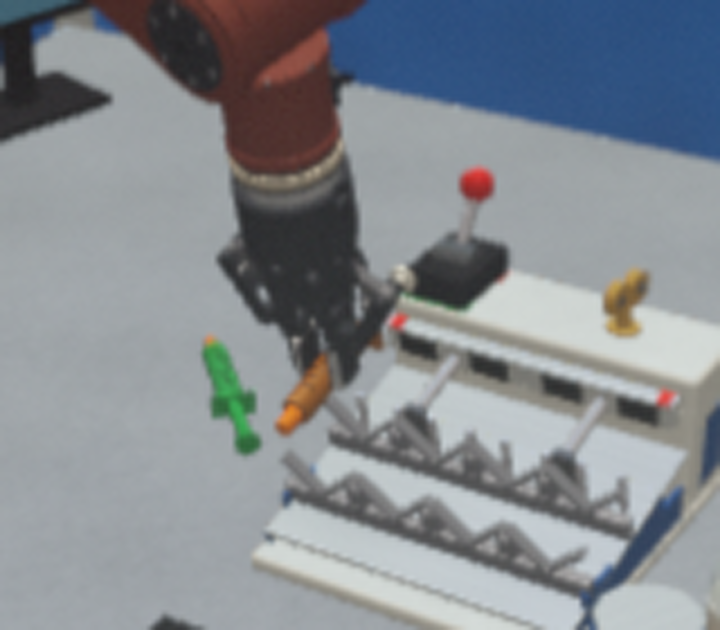

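View pics/g2.png

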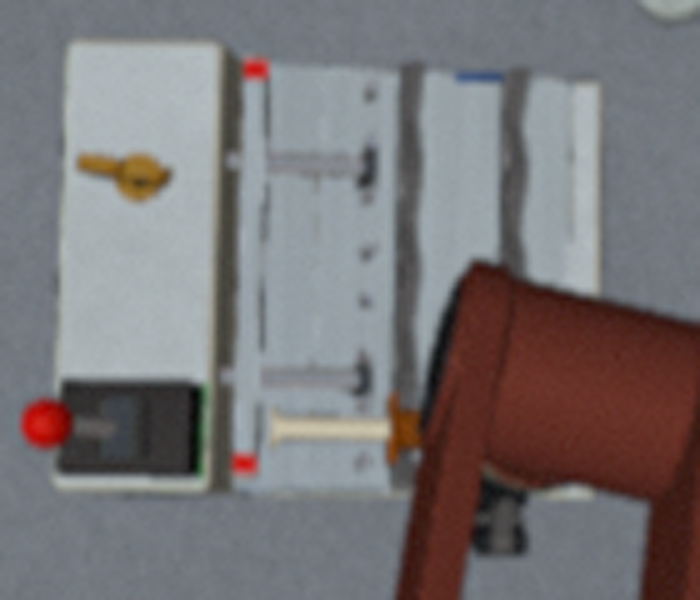

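```bash
cat > held.py <<'E'
from h import *
def held(t,s,pt,ps,cs,ft=None):
    P,e=two(t,pt,s,ps); print('plunger end',P.round(4),'err',e.round(4))
    st,Rm=tool(); zx=Rm[:,2]  # jaw dir
    o,r=ray(s,*cs); C=o+r*(zx@(P-o))/(zx@r); print('cap tip',C.round(4),'len',np.linalg.norm(C-P).round(4),'(163)')
    u=(C-P)/np.linalg.norm(C-P)
    O=P+(C-P)*102/163.; print('axis@origin',O.round(4),'pitch',np.degrees(np.arcsin(-u[2])).round(2),'azim',np.degrees(np.arctan2(u[1],u[0])).round(2))
    rel=O-st['ee_pos']; print('rel TCP: along tool',(rel@Rm[:,0]).round(4),'along y_tool',(rel@Rm[:,1]).round(4),'jaw',(rel@Rm[:,2]).round(4), 'world',rel.round(4))
    if ft is not None:
        o,r=ray(t,*ft); F=o+r*(zx@(P-o))/(zx@r); print('flange (jaw plane)',F.round(4))
    return O
E
python3 - <<'E'
from held import *
t=grab("top"); s=grab("scene")
T=lambda u,v:(165+(u+.5)/5-.5,140+(v+.5)/5-.5); S=lambda u,v:(250+(u+.5)/4.5-.5,80+(v+.5)/4.5-.5)
held(t,s,T(271,428),S(403,275),S(280,430))
print(onz(t,*T(403,428),.165))
E
```

```text
plunger end [0.4523 0.1962 0.1711] err 0.0003
cap tip [0.4463 0.0385 0.1271] len 0.1638 (163)
axis@origin [0.4485 0.0975 0.1435] pitch 15.58 azim -92.19
rel TCP: along tool 0.0708 along y_tool 0.0028 jaw -0.0016 world [-0.0019  0.021  -0.0676]
[0.45060705 0.13024036 0.165     ]
```

```bash

python3 -m crank '[{"twist":[0,0,0],"delta_pos":[0.15,0.8,-2.5],"gripper":0},{"twist":[0,0,0],"delta_pos":[0.15,0.8,-2.5],"gripper":0},{"twist":[0,0,0],"delta_pos":[0.15,1.1,-3.7],"gripper":0},{"twist":[0,0,0],"delta_pos":[0.15,1.4,-4.8],"gripper":0},{"twist":[0,0,0],"delta_pos":[0.15,1.6,-5.5],"gripper":0},{"twist":[0,0,0],"delta_pos":[0.15,1.6,-5.5],"gripper":0}]'
python3 - <<'E'
from h import *
need([.45,.116,.2],-2)
s=grab("scene"); crop(s,270,110,390,220,6,"g3")
t=grab("top"); crop(t,185,180,305,260,6,"g4")
E
```

```text
clock: 28.25
ee_pos: [0.4504, 0.0938, 0.1545]
tool_rot: [94.1, 75.0, 92.2]
ft_force: [0.1, 0.4, -0.3]
grip_width: 0.229
t 28.25 TCP [0.4504 0.0938 0.1545] jaw -1.83 down [-0.01   0.259 -0.966] q [ -4.6   3.3 121.6  17.7  58.1 -12.4] grip 0.229 F [ 0.1  0.4 -0.3]
delta [-0.04  2.22  4.55] tw -0.003
```

View pics/g3.png

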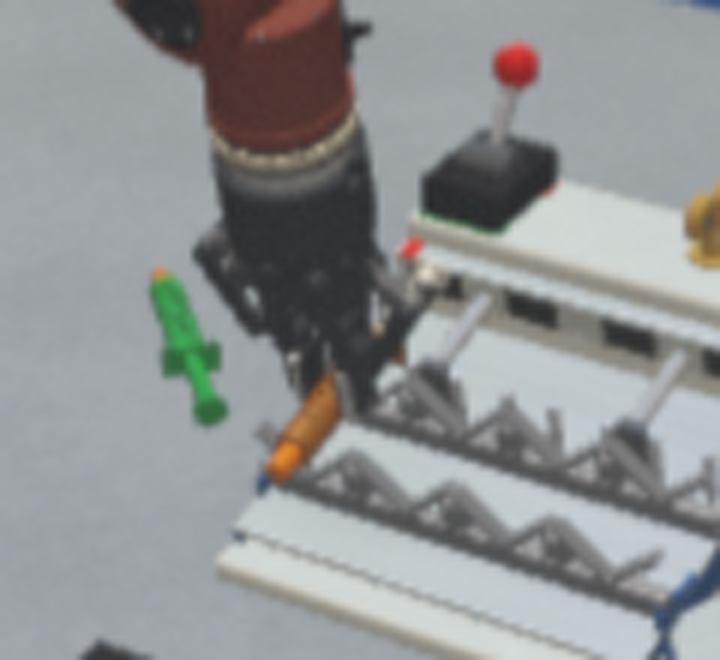

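View pics/g4.png

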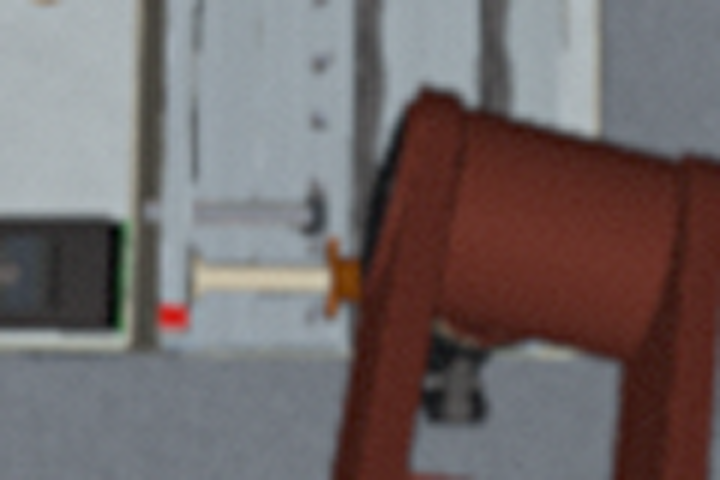

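```bash

python3 -m crank '[{"twist":[0,0,0],"delta_pos":[0.1,-0.1,-0.4],"gripper":0},{"twist":[0,0,0],"delta_pos":[0.1,-0.1,-0.6],"gripper":0},{"twist":[0,0,0],"delta_pos":[0.1,-0.1,-0.6],"gripper":0}]'
python3 - <<'E'
from h import *
need([.45,.116,.2],-2)
s=grab("scene"); crop(s,270,110,390,220,6,"g5")
t=grab("top"); crop(t,185,180,305,260,6,"g6")
E
```

```text
clock: 28.65
ee_pos: [0.4524, 0.0925, 0.1497]
tool_rot: [93.5, 75.0, 91.6]
ft_force: [-0.0, -0.2, -0.9]
grip_width: 0.227
t 28.65 TCP [0.4524 0.0925 0.1497] jaw -1.85 down [-0.007  0.259 -0.966] q [ -4.8   4.  121.5  17.8  57.4 -12.8] grip 0.227 F [-0.  -0.2 -0.9]
delta [-0.24  2.35  5.03] tw -0.0026
```

View pics/g5.png

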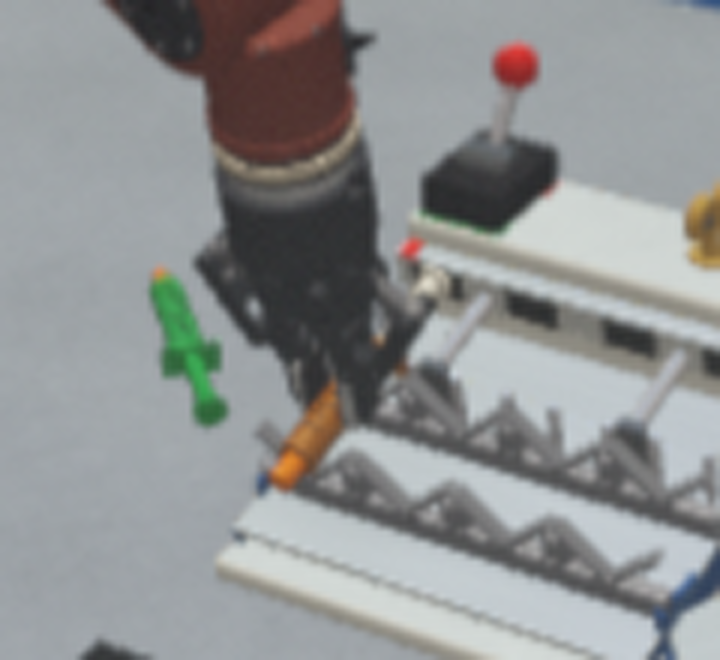

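View pics/g6.png

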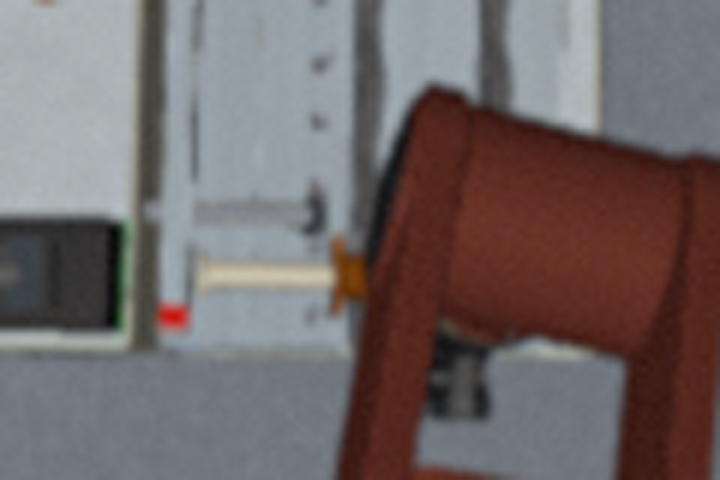

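```bash

python3 -m crank '[{"twist":[0,0,0],"delta_pos":[0,0.05,-0.2],"gripper":0},{"twist":[0,0,0],"delta_pos":[0,0.05,-0.2],"gripper":0}]' | grep -E "pos|force"
python3 -m crank '[{"twist":[0,0,0],"delta_pos":[0,0.05,-0.2],"gripper":0},{"twist":[0,0,0],"delta_pos":[0,0.05,-0.2],"gripper":0}]'| grep -E "pos|force"
```

```text
ee_pos: [0.4523, 0.0931, 0.1476]
ft_force: [-0.4, 0.5, 0.3]
ee_pos: [0.4522, 0.0936, 0.1455]
ft_force: [-0.4, -0.7, -0.2]
```

```bash

python3 -m crank '[{"twist":[0,0,0],"delta_pos":[0,0.05,-0.2],"gripper":0},{"twist":[0,0,0],"delta_pos":[0,0.05,-0.2],"gripper":0}]' | grep -E "pos|force"
python3 - <<'E'
from h import *
s=grab("scene"); crop(s,270,110,390,220,6,"g7")
t=grab("top"); crop(t,185,180,305,260,6,"g8")
E
```

```text
ee_pos: [0.4526, 0.0939, 0.1448]
ft_force: [-3.5, -2.6, 7.2]
```

View pics/g7.png

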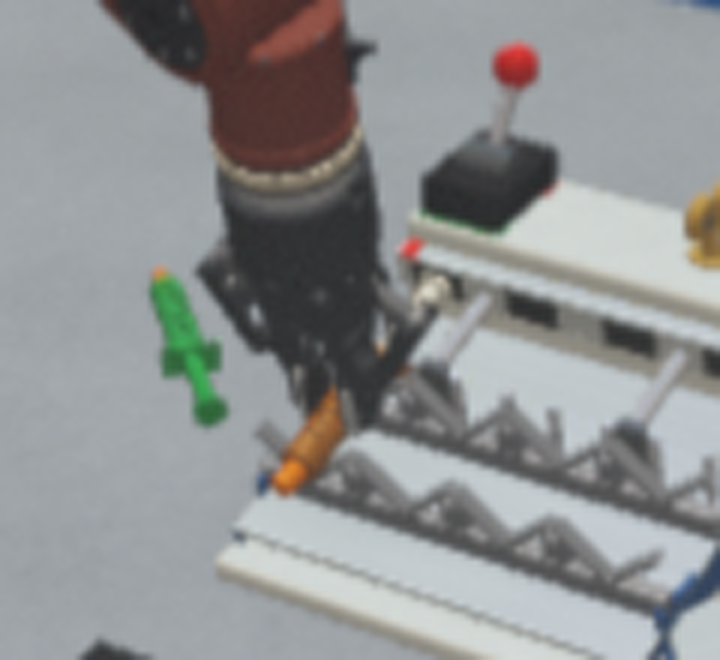

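View pics/g8.png

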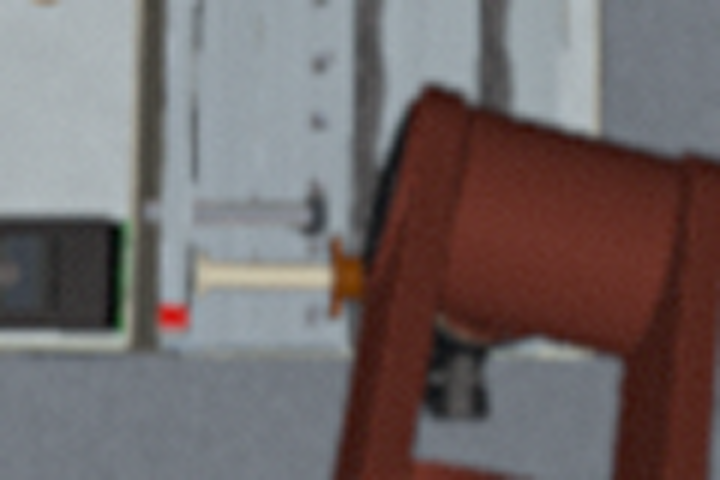

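```bash

python3 -m crank '[{"twist":[0,0,0],"delta_pos":[-0.1,0,0],"gripper":0.5},{"twist":[0,0,0],"delta_pos":[-0.1,0,0],"gripper":0.5},{"twist":[0,0,0],"delta_pos":[-0.1,0,0],"gripper":0.5},{"twist":[0,0,0],"delta_pos":[-0.1,0,0],"gripper":0.5},{"twist":[0,0,0],"delta_pos":[-0.1,-0.5,1.9],"gripper":0.5},{"twist":[0,0,0],"delta_pos":[-0.1,-1.3,4.8],"gripper":0.5},{"twist":[0,0,0],"delta_pos":[-0.1,-2.1,7.7],"gripper":0.5},{"twist":[-0.13,0.005,0],"delta_pos":[-0.1,-7,9],"gripper":0.5},{"twist":[-0.262,0.009,0],"delta_pos":[0,-12,9],"gripper":0.5},{"twist":[-0.262,0.009,0],"delta_pos":[1.5,-17,8],"gripper":0.5},{"twist":[-0.262,0.009,0],"delta_pos":[1.5,-17,8],"gripper":0.5}]'
python3 - <<'E'
from h import *
need([.5101,-.1466,.15],.9)
s=grab("scene"); crop(s,290,110,430,240,5,"i1")
t=grab("top"); crop(t,165,140,305,260,5,"i2"); crop(t,295,140,465,260,4.5,"i3")
E
```

```text
clock: 30.55
ee_pos: [0.4685, -0.0796, 0.2239]
tool_rot: [-168.6, 89.2, -170.9]
ft_force: [-0.6, 0.5, 0.5]
grip_width: 0.497
t 30.55 TCP [ 0.4685 -0.0796  0.2239] jaw -2.3 down [-0.014 -0.002 -1.   ] q [-17.9  -0.7 115.9  -0.4  65.5 -15.5] grip 0.497 F [-0.6  0.5  0.5]
delta [ 4.16 -6.7  -7.39] tw 0.0559
```

View pics/i1.png

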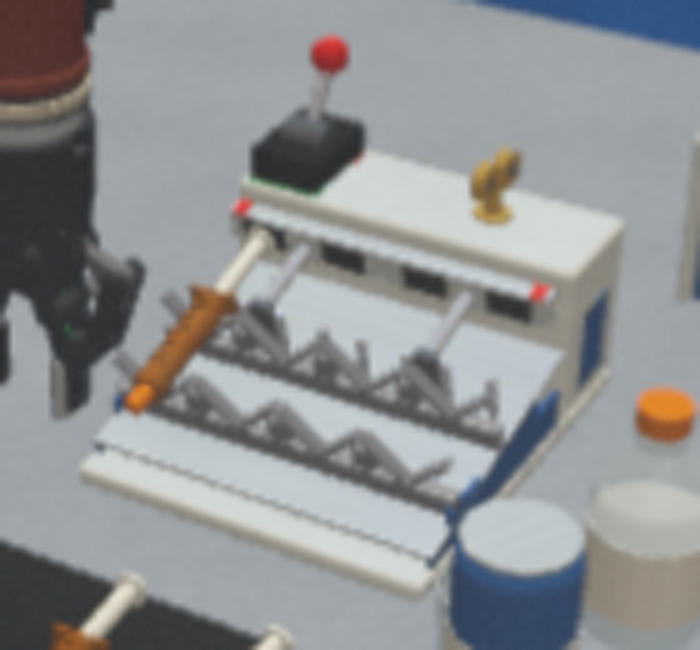

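View pics/i2.png

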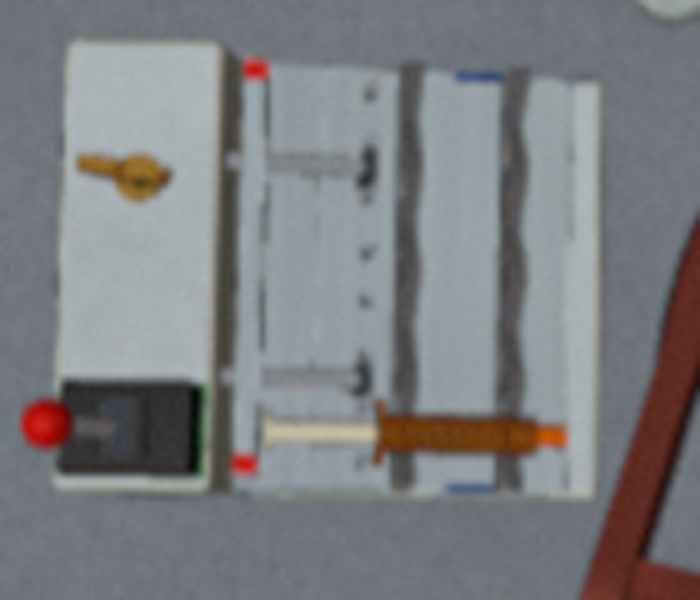

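View pics/i3.png

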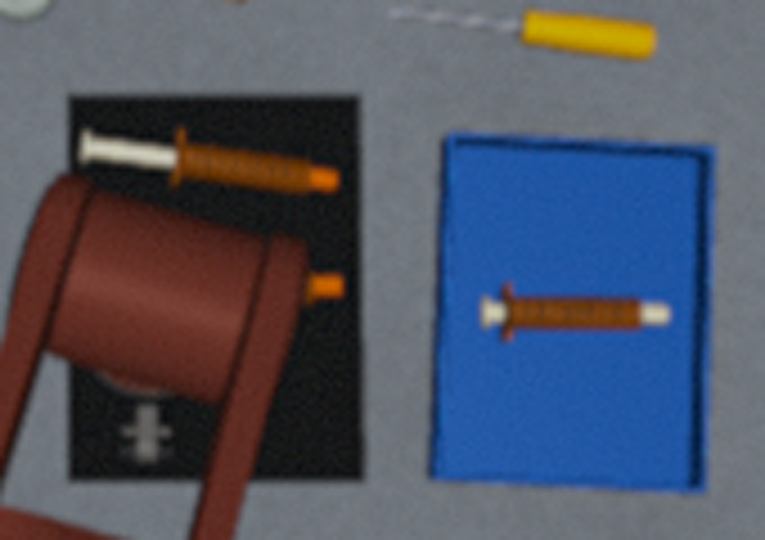

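Syringe C is seated in channel 1, with its flange at (379,435) in i2, between the posts and the upper rest. B and A haven't moved. Next is B.

```bash

python3 -m crank '[{"twist":[0,0,0.056],"delta_pos":[3,-4,-3],"gripper":0.5},{"twist":[0,0,0.056],"delta_pos":[4.2,-6.7,-6],"gripper":0.5},{"twist":[0,0,0.056],"delta_pos":[4.2,-6.7,-8],"gripper":0.5},{"twist":[0,0,0.056],"delta_pos":[4.2,-6.7,-8],"gripper":0.5},{"twist":[0,0,0.056],"delta_pos":[4.2,-6.7,-8],"gripper":0.5}]'
python3 - <<'E'
from h import *
need([.5101,-.1466,.083],.9)
s=grab("scene"); crop(s,190,170,370,310,4,"j1")
E
```

```text
clock: 31.15
ee_pos: [0.5088, -0.1415, 0.1434]
tool_rot: [177.2, 89.0, 178.4]
ft_force: [-0.5, 0.1, 1.3]
grip_width: 0.5
t 31.15 TCP [ 0.5088 -0.1415  0.1434] jaw 1.19 down [-0.018  0.    -1.   ] q [-23.   12.6 111.4  -0.4  57.  -23.9] grip 0.5 F [-0.5  0.1  1.3]
delta [ 0.13 -0.51 -6.04] tw -0.005
```

View pics/j1.png

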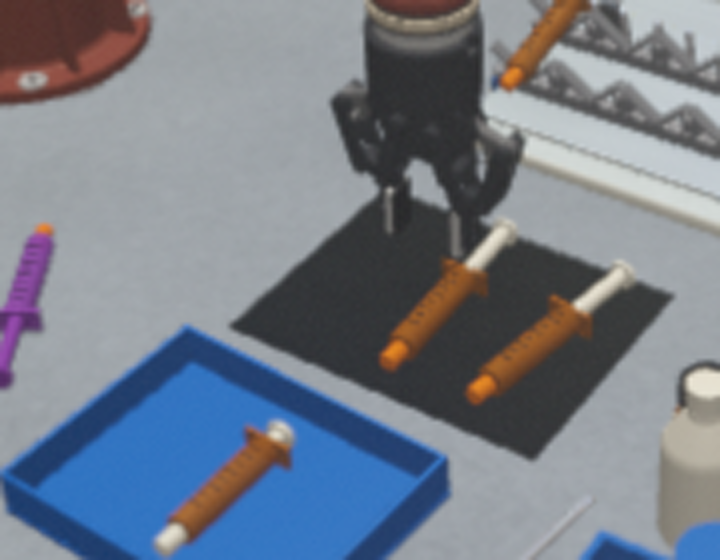

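```bash

python3 -m crank '[{"twist":[0,-0.018,-0.005],"delta_pos":[0.1,-0.4,-3],"gripper":0.5},{"twist":[0,-0.018,-0.005],"delta_pos":[0.1,-0.4,-5],"gripper":0.5},{"twist":[0,-0.018,-0.005],"delta_pos":[0.1,-0.4,-6],"gripper":0.5},{"twist":[0,-0.018,-0.005],"delta_pos":[0.1,-0.4,-6],"gripper":0.5},{"twist":[0,-0.018,-0.005],"delta_pos":[0.1,-0.4,-6],"gripper":0},{"twist":[0,-0.018,-0.005],"delta_pos":[0.1,-0.4,-6],"gripper":0},{"twist":[0,-0.018,-0.005],"delta_pos":[0.1,-0.4,-6],"gripper":0},{"twist":[0,-0.018,-0.005],"delta_pos":[0.1,-0.4,-6],"gripper":0},{"twist":[0,-0.018,-0.005],"delta_pos":[0.1,-0.4,-6],"gripper":0},{"twist":[0,-0.018,-0.005],"delta_pos":[0.1,-0.4,-6],"gripper":0}]'
python3 -c "
from h import *
need([.5101,-.1466,.083],.9)"
```

```text
clock: 32.2
ee_pos: [0.5118, -0.1473, 0.0857]
tool_rot: [-18.2, 89.7, -17.3]
ft_force: [-1.3, 1.2, 7.5]
grip_width: 0.222
t 32.2 TCP [ 0.5118 -0.1473  0.0857] jaw 0.83 down [ 0.005 -0.002 -1.   ] q [-23.6  18.2 112.2   0.   49.2 -24.5] grip 0.222 F [-1.3  1.2  7.5]
delta [-0.17  0.07 -0.27] tw 0.0012
```

```bash

python3 -m crank '[{"twist":[0,0,0],"delta_pos":[0,0,0],"gripper":0.5},{"twist":[0,0,0],"delta_pos":[0,0,0],"gripper":0.5},{"twist":[0,0,0],"delta_pos":[0,0,0],"gripper":0.5}]'
python3 -c "
from h import *
need([.5101,-.1466,.077],.9)
s=grab('scene'); crop(s,250,200,350,300,6,'j2')"
```

```text
clock: 32.5
ee_pos: [0.5103, -0.1469, 0.0837]
tool_rot: [-23.4, 89.9, -22.5]
ft_force: [0.1, 0.6, 0.1]
grip_width: 0.496
t 32.5 TCP [ 0.5103 -0.1469  0.0837] jaw 0.84 down [ 0.002 -0.001 -1.   ] q [-23.6  18.3 112.3   0.   49.2 -24.5] grip 0.496 F [0.1 0.6 0.1]
delta [-0.02  0.03 -0.67] tw 0.0011
```

View pics/j2.png

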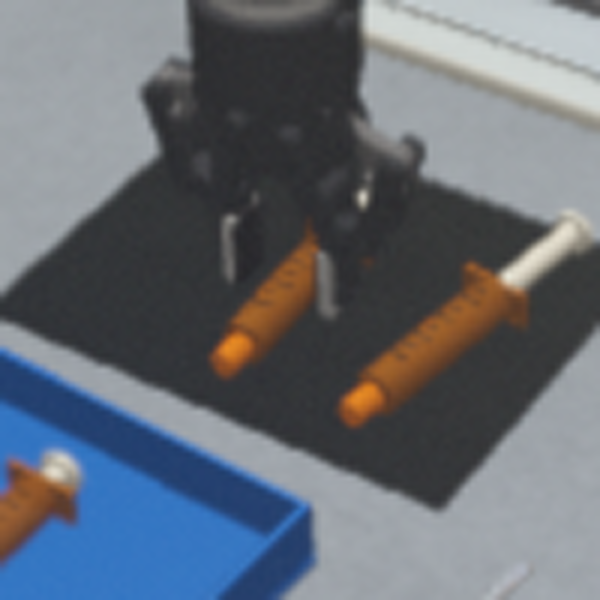

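Lowering 6 mm before I regrip and lift.

```bash

python3 -m crank '[{"twist":[0,0,0],"delta_pos":[0,0,-0.6],"gripper":0.5},{"twist":[0,0,0],"delta_pos":[0,0,-0.6],"gripper":0.5},{"twist":[0,0,0],"delta_pos":[0,0,-0.6],"gripper":0},{"twist":[0,0,0],"delta_pos":[0,0,-0.6],"gripper":0},{"twist":[0,0,0],"delta_pos":[0,0,-0.6],"gripper":0},{"twist":[0,0,0],"delta_pos":[0,0,-0.6],"gripper":0},{"twist":[0,0,0],"delta_pos":[0,0,-0.6],"gripper":0}]'
python3 -m crank '[{"twist":[0,0,0],"delta_pos":[0,0,3],"gripper":0},{"twist":[0,0,0],"delta_pos":[0,0,7],"gripper":0},{"twist":[0,0,-0.05],"delta_pos":[0,0,12],"gripper":0},{"twist":[0.13,-0.005,-0.05],"delta_pos":[0,5,14],"gripper":0},{"twist":[0.262,-0.009,-0.05],"delta_pos":[0,10,14],"gripper":0},{"twist":[0.262,-0.009,-0.05],"delta_pos":[0,15,14],"gripper":0},{"twist":[0.262,-0.009,-0.05],"delta_pos":[0,20,14],"gripper":0},{"twist":[0.262,-0.009,-0.05],"delta_pos":[0,22.5,13.5],"gripper":0},{"twist":[0.262,-0.009,-0.05],"delta_pos":[0,22.5,13.5],"gripper":0},{"twist":[0.262,-0.009,-0.05],"delta_pos":[0,22.5,13.5],"gripper":0}]'
python3 - <<'E'
from h import *
need([.508,.116,.2],-2)
s=grab("scene"); crop(s,270,80,420,210,4.5,"k3")
t=grab("top"); crop(t,165,140,305,260,5,"k4")
E
```

```text
clock: 33.25
ee_pos: [0.5104, -0.1469, 0.0778]
tool_rot: [-21.5, 89.9, -20.7]
ft_force: [0.3, -0.3, -0.6]
grip_width: 0.231
clock: 34.25
ee_pos: [0.5101, 0.0785, 0.2125]
tool_rot: [88.2, 75.1, 86.3]
ft_force: [0.1, -1.2, -1.2]
grip_width: 0.231
t 34.25 TCP [0.5101 0.0785 0.2125] jaw -2.01 down [ 0.017  0.257 -0.966] q [ -5.8   4.4 113.   16.6  64.2 -11.3] grip 0.231 F [ 0.1 -1.2 -1.2]
delta [-0.21  3.75 -1.25] tw 0.0002
```

View pics/k3.png

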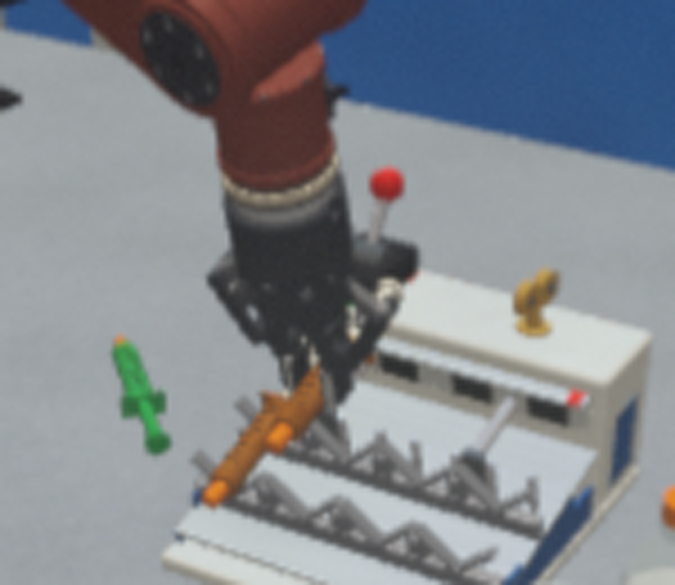

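View pics/k4.png

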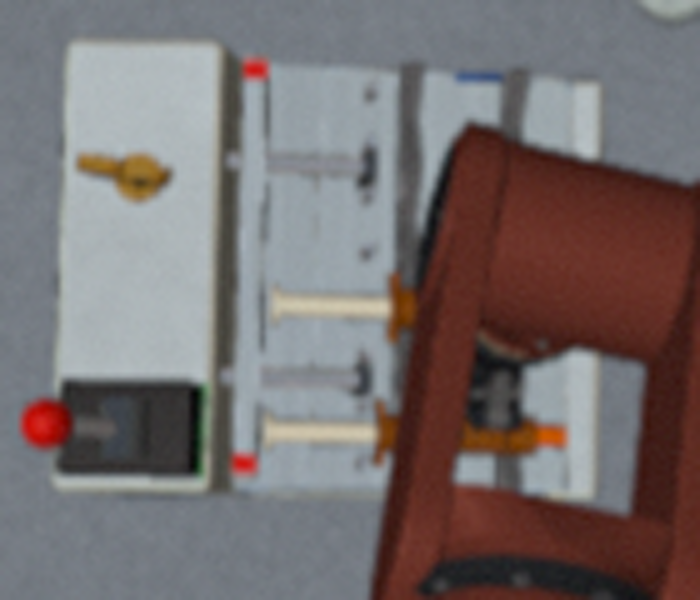

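```bash

python3 - <<'E'
from held import *
t=grab("top"); s=grab("scene")
T=lambda u,v:(165+(u+.5)/5-.5,140+(v+.5)/5-.5); S=lambda u,v:(270+(u+.5)/4.5-.5,80+(v+.5)/4.5-.5)
S1=lambda u,v:(290+(u+.5)/5-.5,110+(v+.5)/5-.5)
C,e=two(t,T(567,436),s,S1(131,403)); P,e2=two(t,T(262,431),s,S1(266,238)); print('seated C cap',C,e,'pl',P,e2,'len',np.linalg.norm(C-P)); O=P+(C-P)*102/163; print('origin axis',O, np.degrees(np.arctan2((P-C)[0],(P-C)[1])),np.degrees(np.arcsin((P-C)[2]/.163)))
held(t,s,T(272,304),S(389,290),S(271,444))
E
```

```text
seated C cap [0.44833828 0.05522502 0.06471216] 0.0003079979954377465 pl [0.45475234 0.21549538 0.10263162] 0.0021308168938361 len 0.1648199455153619
origin axis [0.45073864 0.1152035  0.07890288] 2.2917664932601363 13.45223950630887
plunger end [0.5139 0.1935 0.1765] err 0.0017
cap tip [0.5082 0.0372 0.1357] len 0.1616 (163)
axis@origin [0.5103 0.0957 0.151 ] pitch 14.59 azim -92.09
rel TCP: along tool 0.0647 along y_tool 0.0021 jaw -0.0018 world [-0.0005  0.0188 -0.062 ]
```

```bash

python3 -m crank '[{"twist":[0,0,0],"delta_pos":[-0.15,0.95,-4.3],"gripper":0},{"twist":[0,0,0],"delta_pos":[-0.15,0.95,-4.3],"gripper":0},{"twist":[0,0,0],"delta_pos":[-0.15,1.3,-5.5],"gripper":0},{"twist":[0,0,0],"delta_pos":[-0.15,1.5,-6.4],"gripper":0},{"twist":[0,0,0],"delta_pos":[-0.15,1.5,-6.4],"gripper":0}]'
python3 - <<'E'
from h import *
need([.508,.116,.2],-2)
s=grab("scene"); crop(s,290,110,410,220,6,"l3")
t=grab("top"); crop(t,185,160,305,250,6,"l4")
E
```

```text
clock: 34.95
ee_pos: [0.5087, 0.093, 0.1482]
tool_rot: [88.4, 75.0, 86.3]
ft_force: [-0.5, 0.2, 0.2]
grip_width: 0.233
t 34.95 TCP [0.5087 0.093  0.1482] jaw -2.13 down [ 0.016  0.258 -0.966] q [ -4.2  10.  114.9  18.   56.5 -12.3] grip 0.233 F [-0.5  0.2  0.2]
delta [-0.07  2.3   5.18] tw 0.0023
```

View pics/l3.png

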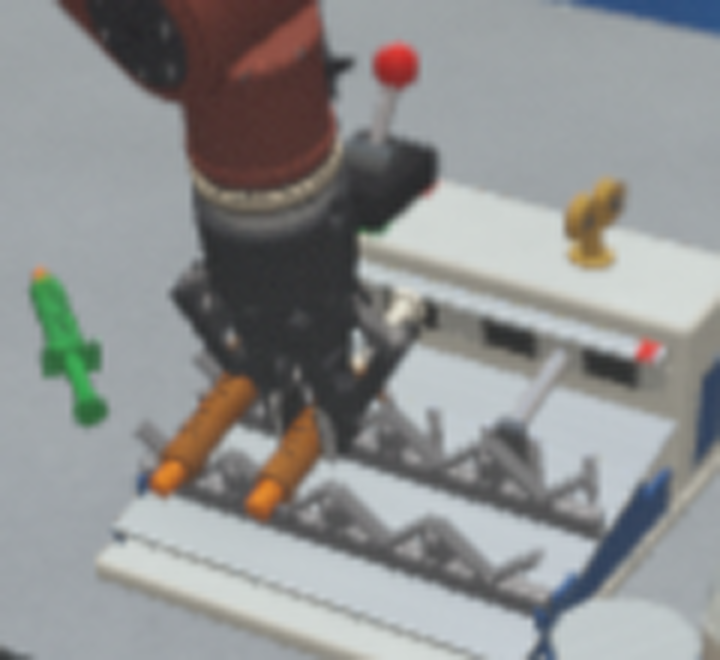

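View pics/l4.png

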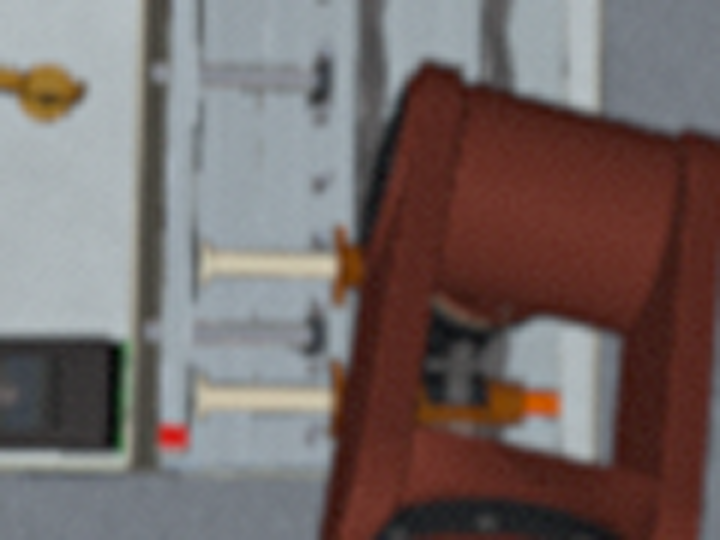

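```bash

python3 -m crank '[{"twist":[0,0,0],"delta_pos":[0,0.15,-0.4],"gripper":0},{"twist":[0,0,0],"delta_pos":[0,0.2,-0.6],"gripper":0},{"twist":[0,0,0],"delta_pos":[0,0.2,-0.6],"gripper":0}]' | grep -E "pos|force"
python3 -m crank '[{"twist":[0,0,0],"delta_pos":[0,0.05,-0.2],"gripper":0},{"twist":[0,0,0],"delta_pos":[0,0.05,-0.2],"gripper":0}]' | grep -E "pos|force"
```

```text
ee_pos: [0.5089, 0.0951, 0.1427]
ft_force: [0.8, 0.2, -0.3]
ee_pos: [0.509, 0.0956, 0.1409]
ft_force: [-0.6, 0.8, 0.7]
```

```bash

python3 -m crank '[{"twist":[0,0,0],"delta_pos":[0,0.03,-0.15],"gripper":0},{"twist":[0,0,0],"delta_pos":[0,0.03,-0.15],"gripper":0}]' | grep -E "pos|force"
python3 -m crank '[{"twist":[0,0,0],"delta_pos":[0,0.03,-0.15],"gripper":0},{"twist":[0,0,0],"delta_pos":[0,0.03,-0.15],"gripper":0}]' | grep -E "pos|force"
```

```text
ee_pos: [0.5091, 0.0957, 0.1408]
ft_force: [-4.1, -2.1, 10.1]
ee_pos: [0.5093, 0.0957, 0.1406]
ft_force: [-8.7, -4.6, 17.7]
```

```bash

python3 -m crank '[{"twist":[0,0,0],"delta_pos":[-0.1,-0.03,0.2],"gripper":0},{"twist":[0,0,0],"delta_pos":[-0.1,-0.03,0.2],"gripper":0.5},{"twist":[0,0,0],"delta_pos":[-0.1,-0.03,0.2],"gripper":0.5},{"twist":[0,0,0],"delta_pos":[-0.1,-0.03,0.2],"gripper":0.5},{"twist":[0,0,0],"delta_pos":[-0.1,-0.03,0.2],"gripper":0.5},{"twist":[0,0,0],"delta_pos":[-0.1,-0.5,2],"gripper":0.5},{"twist":[0,0,0],"delta_pos":[-0.1,-1.3,5],"gripper":0.5},{"twist":[0,0,0],"delta_pos":[-0.1,-2.1,7.9],"gripper":0.5},{"twist":[-0.13,0.005,0],"delta_pos":[0,-7,9],"gripper":0.5},{"twist":[-0.262,0.009,0],"delta_pos":[0,-12,9],"gripper":0.5},{"twist":[-0.262,0.009,-0.05],"delta_pos":[0,-17,8],"gripper":0.5},{"twist":[-0.262,0.009,-0.13],"delta_pos":[0,-17,8],"gripper":0.5}]'
python3 - <<'E'
from h import *
need([.5892,-.1472,.14],-9.4)
s=grab("scene"); crop(s,290,110,430,240,5,"m1")
t=grab("top"); crop(t,165,140,305,260,5,"m2"); crop(t,295,140,465,260,4.5,"m3")
E
```

```text
clock: 37.15
ee_pos: [0.5089, -0.078, 0.2173]
tool_rot: [-5.6, 88.5, -15.4]
ft_force: [0.3, 0.7, -0.1]
grip_width: 0.5
t 37.15 TCP [ 0.5089 -0.078   0.2173] jaw -9.75 down [ 0.025 -0.007 -1.   ] q [-16.5   3.7 112.2   0.   62.6  -6.8] grip 0.5 F [ 0.3  0.7 -0.1]
delta [ 8.03 -6.92 -7.73] tw 0.0061
```

View pics/m1.png

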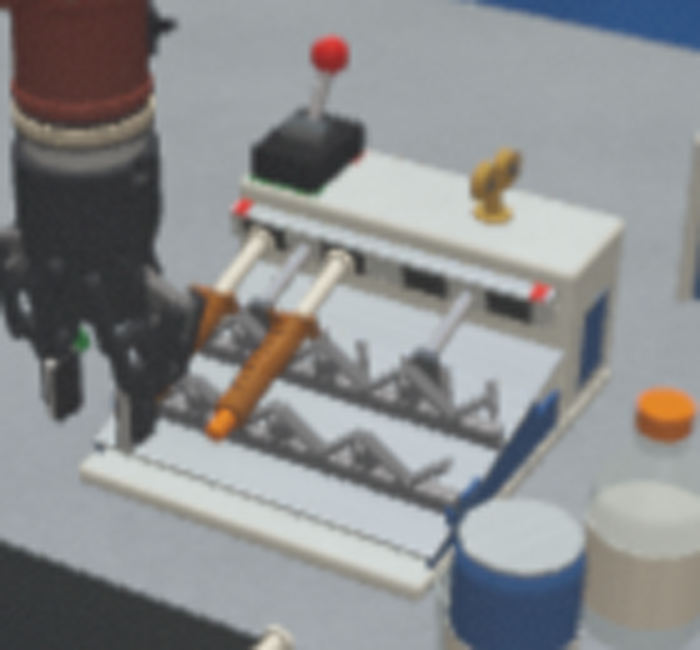

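View pics/m2.png

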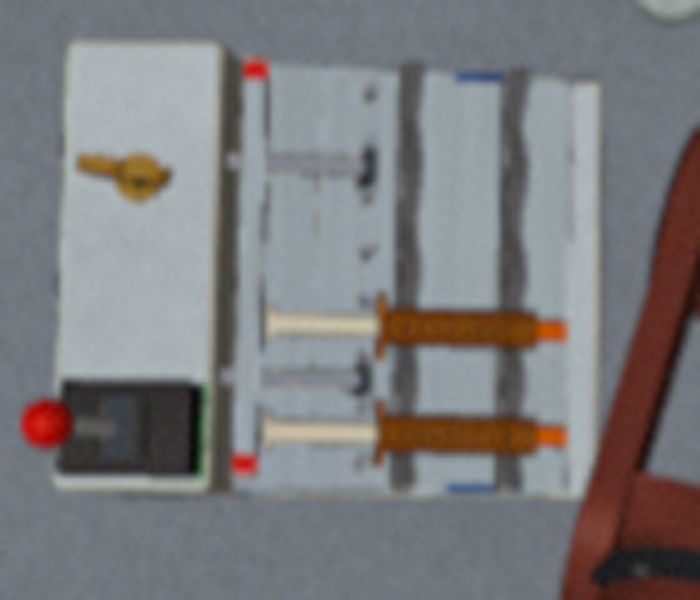

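View pics/m3.png

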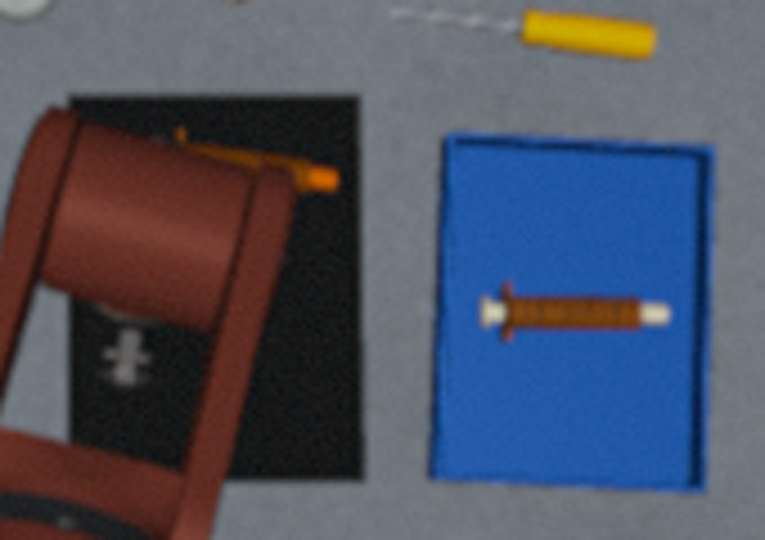

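```bash

python3 -m crank '[{"twist":[0.007,0.025,0.005],"delta_pos":[4,-4,-2],"gripper":0.5},{"twist":[0.007,0.025,0.005],"delta_pos":[8,-6.9,-6],"gripper":0.5},{"twist":[0.007,0.025,0.005],"delta_pos":[8,-6.9,-7.7],"gripper":0.5},{"twist":[0.007,0.025,0.005],"delta_pos":[8,-6.9,-7.7],"gripper":0.5},{"twist":[0.007,0.025,0.005],"delta_pos":[8,-6.9,-7.7],"gripper":0.5},{"twist":[0.007,0.025,0.005],"delta_pos":[8,-6.9,-7.7],"gripper":0.5}]'
python3 - <<'E'
from h import *
need([.5892,-.1472,.0775],-9.4)
s=grab("scene"); crop(s,220,170,380,300,4.5,"n1")
E
```

```text
clock: 37.85
ee_pos: [0.5891, -0.1418, 0.1421]
tool_rot: [68.9, 89.8, 59.9]
ft_force: [0.7, -0.1, -0.1]
grip_width: 0.501
t 37.85 TCP [ 0.5891 -0.1418  0.1421] jaw -8.97 down [ 0.001  0.002 -1.   ] q [-20.2  20.6 101.2   0.2  58.2 -11.4] grip 0.501 F [ 0.7 -0.1 -0.1]
delta [ 0.01 -0.54 -6.46] tw -0.0075
```

View pics/n1.png

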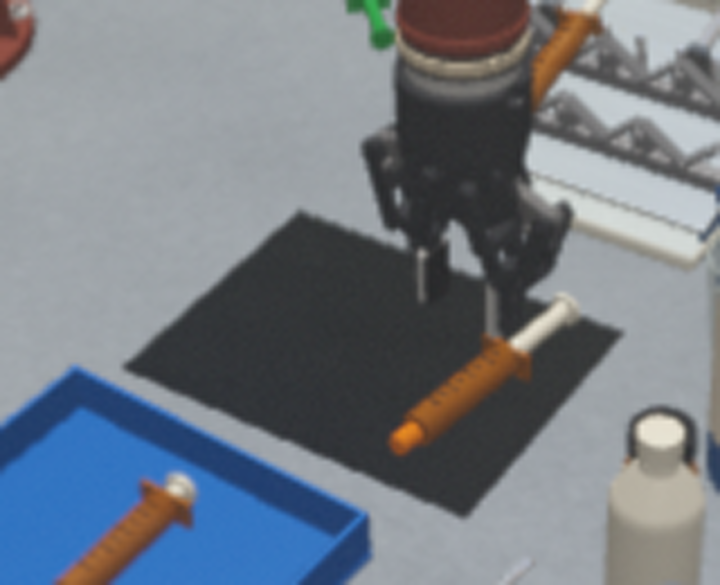

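```bash

python3 -m crank '[{"twist":[0,0,-0.007],"delta_pos":[0,-0.5,-3],"gripper":0.5},{"twist":[0,0,-0.007],"delta_pos":[0,-0.5,-5],"gripper":0.5},{"twist":[0,0,-0.007],"delta_pos":[0,-0.5,-6.4],"gripper":0.5},{"twist":[0,0,-0.007],"delta_pos":[0,-0.5,-6.4],"gripper":0.5}]'
python3 -m crank '[{"twist":[0,0,0],"delta_pos":[0,0,0],"gripper":0},{"twist":[0,0,0],"delta_pos":[0,0,0],"gripper":0},{"twist":[0,0,0],"delta_pos":[0,0,0],"gripper":0},{"twist":[0,0,0],"delta_pos":[0,0,0],"gripper":0},{"twist":[0,0,0],"delta_pos":[0,0,0],"gripper":0},{"twist":[0,0,0],"delta_pos":[0,0,0],"gripper":0}]'
python3 -c "
from h import *
need([.5892,-.1472,.0775],-9.4)"
```

```text
clock: 38.3
ee_pos: [0.5876, -0.1469, 0.0759]
tool_rot: [130.6, 89.8, 121.2]
ft_force: [0.1, 0.5, -0.1]
grip_width: 0.498
clock: 38.9
ee_pos: [0.5902, -0.1482, 0.0786]
tool_rot: [41.1, 89.8, 31.6]
ft_force: [-0.8, 1.3, 5.8]
grip_width: 0.235
t 38.9 TCP [ 0.5902 -0.1482  0.0786] jaw -9.48 down [ 0.003  0.002 -1.   ] q [-20.8  26.3 101.6   0.2  52.  -11.4] grip 0.235 F [-0.8  1.3  5.8]
delta [-0.1   0.1  -0.11] tw 0.0013
```

```bash

python3 -m crank '[{"twist":[0,0,0],"delta_pos":[0,0,3],"gripper":0},{"twist":[0,0,0],"delta_pos":[0,0,7],"gripper":0},{"twist":[0,0,0.07],"delta_pos":[0,0,12],"gripper":0},{"twist":[0.13,-0.005,0.128],"delta_pos":[0,5,14],"gripper":0},{"twist":[0.262,-0.009,0.128],"delta_pos":[-1,10,14],"gripper":0},{"twist":[0.262,-0.009,0.128],"delta_pos":[-2.2,15,14],"gripper":0},{"twist":[0.262,-0.009,0.128],"delta_pos":[-2.2,20,14],"gripper":0},{"twist":[0.262,-0.009,0.128],"delta_pos":[-2.2,22.6,13.5],"gripper":0},{"twist":[0.262,-0.009,0.128],"delta_pos":[-2.2,22.6,13.5],"gripper":0},{"twist":[0.262,-0.009,0.128],"delta_pos":[-2.2,22.6,13.5],"gripper":0}]'
python3 - <<'E'
from h import *
need([.567,.0785,.2125],-2)
s=grab("scene"); crop(s,290,80,440,210,4.5,"o3")
t=grab("top"); crop(t,165,140,305,260,5,"o4")
E
```

```text
clock: 39.9
ee_pos: [0.5666, 0.0786, 0.2115]
tool_rot: [93.9, 74.9, 91.9]
ft_force: [0.1, 0.5, -0.8]
grip_width: 0.23
t 39.9 TCP [0.5666 0.0786 0.2115] jaw -1.86 down [-0.009  0.261 -0.965] q [ -5.2  11.8 104.7  16.4  66.3 -10.2] grip 0.23 F [ 0.1  0.5 -0.8]
delta [ 0.04 -0.01  0.1 ] tw -0.0025
```

View pics/o3.png

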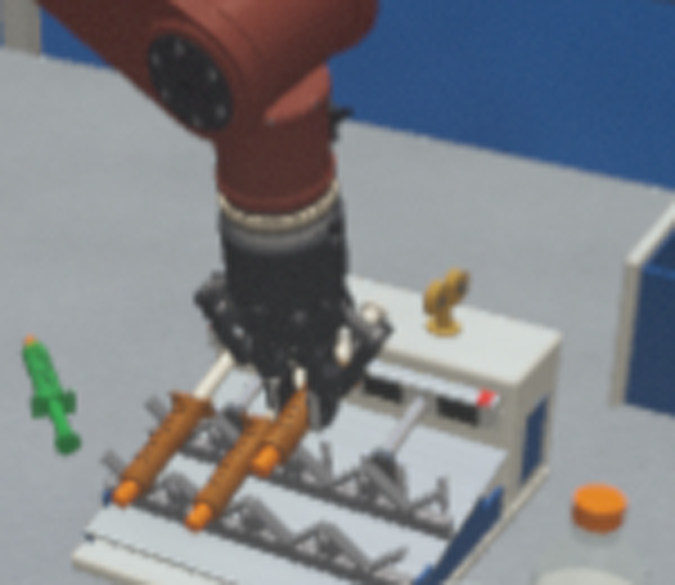

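View pics/o4.png

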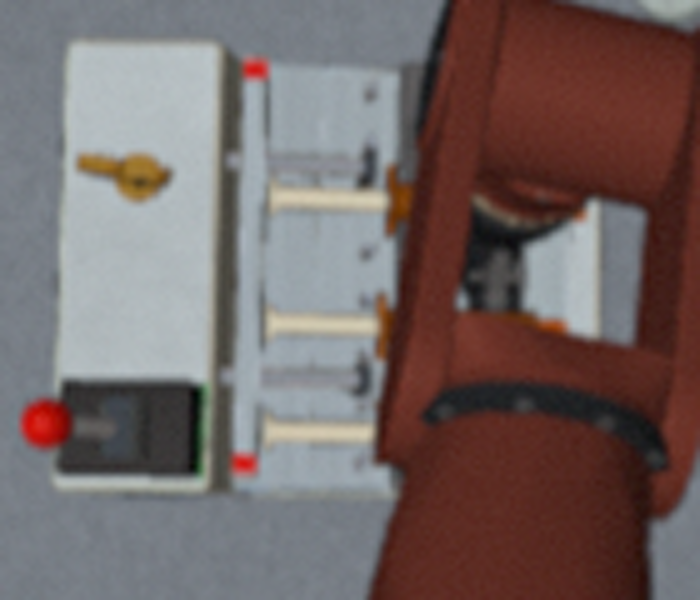

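```bash

python3 - <<'E'
from held import *
t=grab("top"); s=grab("scene")
T=lambda u,v:(165+(u+.5)/5-.5,140+(v+.5)/5-.5); S=lambda u,v:(290+(u+.5)/4.5-.5,80+(v+.5)/4.5-.5)
O=held(t,s,T(270,197),S(378,327),S(262,467))
print('delta to ch3',(np.array([.5667,.1112,.0789])-O)*100)
E
```

```text
plunger end [0.5714 0.1976 0.1608] err 0.0002
cap tip [0.5652 0.0404 0.1342] len 0.1596 (163)
axis@origin [0.5675 0.0992 0.1441] pitch 9.61 azim -92.23
rel TCP: along tool 0.0713 along y_tool 0.0039 jaw 0.0005 world [ 0.0002  0.0224 -0.0678]
delta to ch3 [-0.08278055  1.19849089 -6.52370832]
```

```bash

python3 - <<'E'
from h import *
s=grab("scene"); crop(s,330,130,390,190,12,"o5")
E
```

```text
(no output)
```

View pics/o5.png

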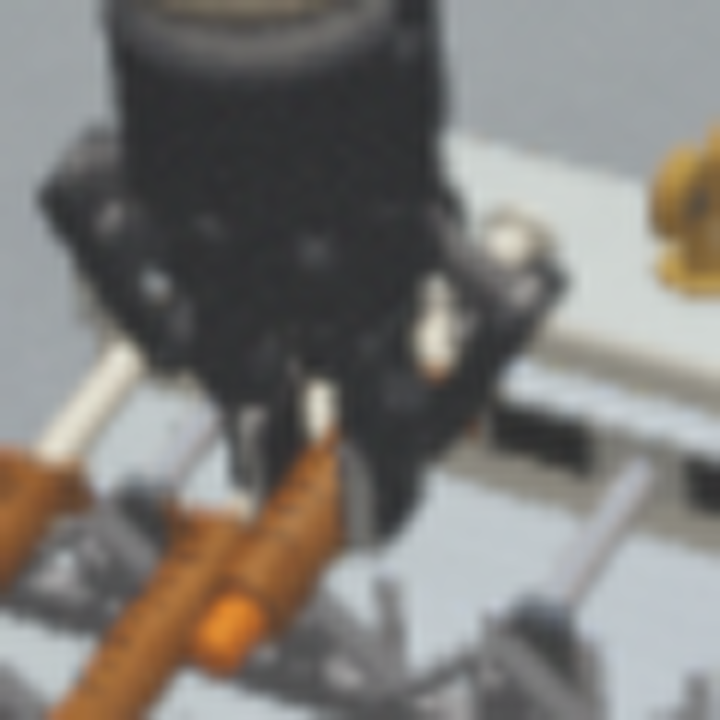

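```bash

python3 - <<'E'
from held import *
t=grab("top"); s=grab("scene")
T=lambda u,v:(165+(u+.5)/5-.5,140+(v+.5)/5-.5); S=lambda u,v:(330+(u+.5)/12-.5,130+(v+.5)/12-.5)
O=held(t,s,T(270,197),S(520,235),S(213,655))
print('delta to ch3',(np.array([.5667,.1112,.0789])-O)*100)
E
```

```text
plunger end [0.5696 0.1952 0.1725] err 0.0005
cap tip [0.5633 0.0408 0.1308] len 0.16 (163)
axis@origin [0.5657 0.0986 0.1464] pitch 15.08 azim -92.33
rel TCP: along tool 0.0688 along y_tool 0.0036 jaw -0.0012 world [-0.0016  0.0215 -0.0655]
delta to ch3 [ 0.10336906  1.26105361 -6.74989866]
```

```bash

python3 -m crank '[{"twist":[0,0,0],"delta_pos":[0.1,0.55,-3.9],"gripper":0},{"twist":[0,0,0],"delta_pos":[0.1,0.55,-3.9],"gripper":0},{"twist":[0,0,0],"delta_pos":[0.1,0.9,-5],"gripper":0},{"twist":[0,0,0],"delta_pos":[0.1,1.1,-5.9],"gripper":0},{"twist":[0,0,0],"delta_pos":[0.1,1.1,-5.9],"gripper":0}]'
python3 - <<'E'
from h import *
need([.567,.116,.2],-2)
s=grab("scene"); crop(s,310,110,430,220,6,"p3")
t=grab("top"); crop(t,185,150,305,240,6,"p4")
E
```

```text
clock: 40.75
ee_pos: [0.5674, 0.0894, 0.152]
tool_rot: [94.2, 74.8, 92.1]
ft_force: [0.7, 0.2, -0.6]
grip_width: 0.233
t 40.75 TCP [0.5674 0.0894 0.152 ] jaw -1.95 down [-0.01   0.262 -0.965] q [ -4.2  16.7 106.1  17.5  60.1 -11.2] grip 0.233 F [ 0.7  0.2 -0.6]
delta [-0.04  2.66  4.8 ] tw -0.0009
```

View pics/p3.png

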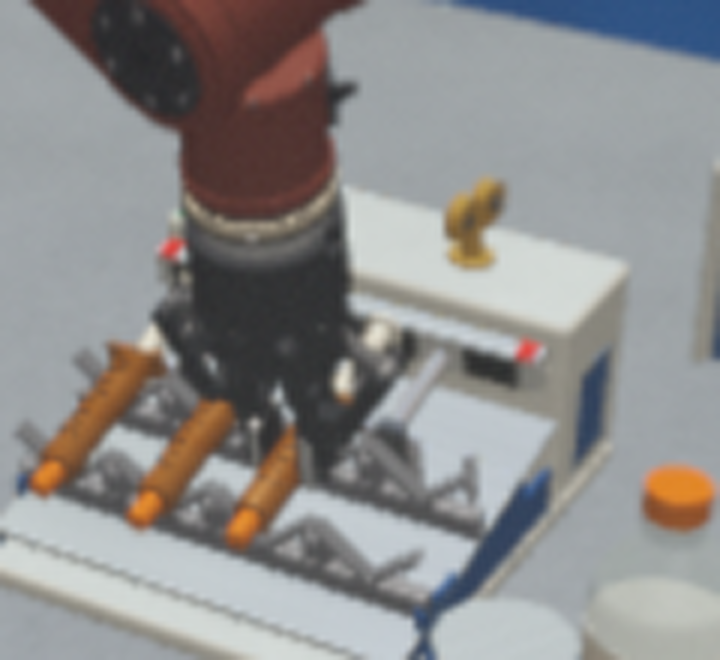

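View pics/p4.png

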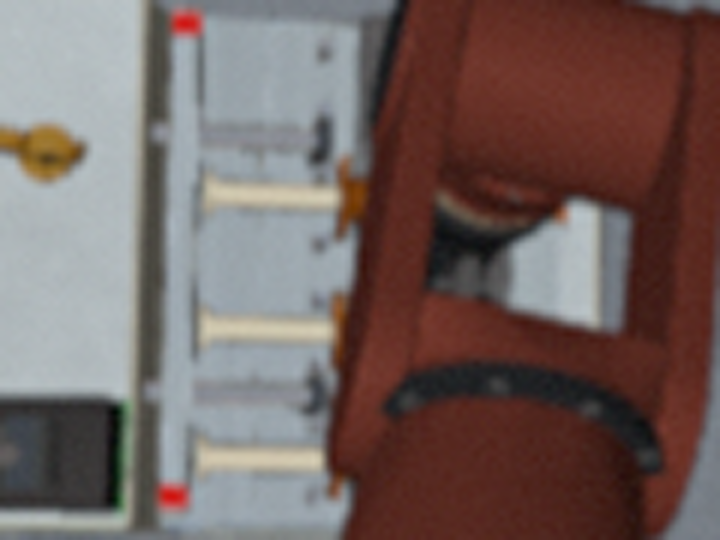

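```bash

python3 -m crank '[{"twist":[0,0,0],"delta_pos":[0,0.1,-0.4],"gripper":0},{"twist":[0,0,0],"delta_pos":[0,0.15,-0.6],"gripper":0},{"twist":[0,0,0],"delta_pos":[0,0.15,-0.6],"gripper":0}]' | grep -E "pos|force"
python3 -m crank '[{"twist":[0,0,0],"delta_pos":[0,0.05,-0.15],"gripper":0},{"twist":[0,0,0],"delta_pos":[0,0.05,-0.15],"gripper":0}]' | grep -E "pos|force"
```

```text
ee_pos: [0.5678, 0.0907, 0.1467]
ft_force: [0.4, -0.2, -1.7]
ee_pos: [0.5679, 0.0912, 0.1452]
ft_force: [-0.3, 0.2, 0.1]
```

```bash

python3 -m crank '[{"twist":[0,0,0],"delta_pos":[0,0.03,-0.15],"gripper":0},{"twist":[0,0,0],"delta_pos":[0,0.03,-0.15],"gripper":0}]' | grep -E "pos|force"
python3 -m crank '[{"twist":[0,0,0],"delta_pos":[0,0.03,-0.1],"gripper":0},{"twist":[0,0,0],"delta_pos":[0,0.03,-0.1],"gripper":0}]' | grep -E "pos|force"
```

```text
ee_pos: [0.5678, 0.0915, 0.1436]
ft_force: [0.2, 0.7, -0.5]
ee_pos: [0.5679, 0.0918, 0.1427]
ft_force: [-0.5, 0.6, -0.1]
```

```bash

python3 -m crank '[{"twist":[0,0,0],"delta_pos":[0,0.03,-0.12],"gripper":0},{"twist":[0,0,0],"delta_pos":[0,0.03,-0.12],"gripper":0}]' | grep -E "pos|force"
python3 -m crank '[{"twist":[0,0,0],"delta_pos":[0,0.03,-0.1],"gripper":0},{"twist":[0,0,0],"delta_pos":[0,0.03,-0.1],"gripper":0}]' | grep -E "pos|force"
python3 - <<'E'
from h import *
s=grab("scene"); crop(s,310,110,430,220,6,"p5")
t=grab("top"); crop(t,185,150,305,240,6,"p6")
E
```

```text
ee_pos: [0.5678, 0.0921, 0.1414]
ft_force: [0.4, 0.1, -0.9]
ee_pos: [0.568, 0.0923, 0.1409]
ft_force: [-1.1, -1.2, 2.6]
```

View pics/p5.png

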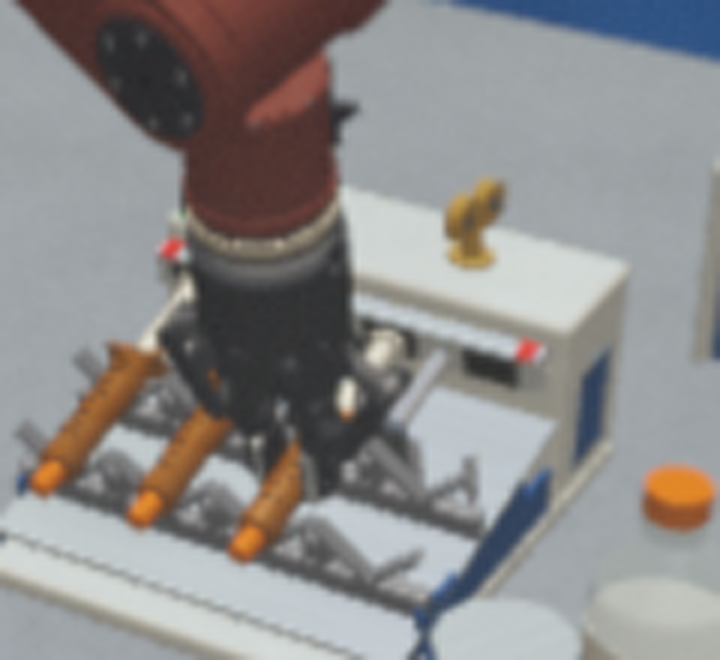

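View pics/p6.png

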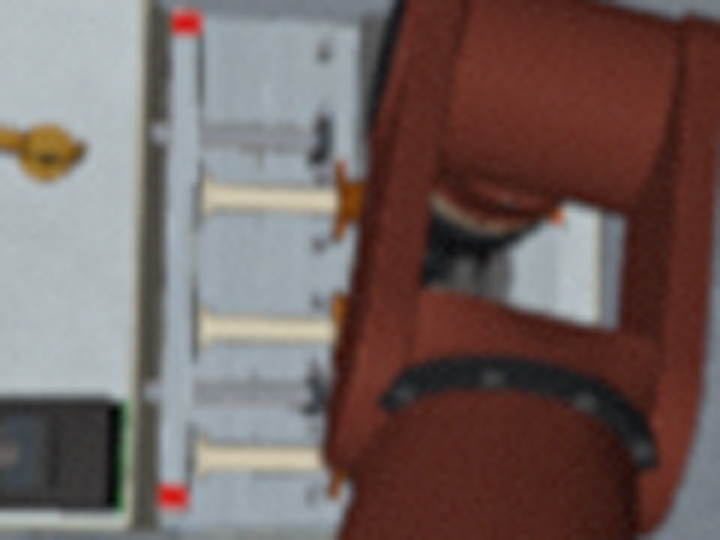

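```bash

python3 -m crank '[{"twist":[0,0,0],"delta_pos":[0,0,0.1],"gripper":0.5},{"twist":[0,0,0],"delta_pos":[0,0,0.1],"gripper":0.5},{"twist":[0,0,0],"delta_pos":[0,0,0.1],"gripper":0.5},{"twist":[0,0,0],"delta_pos":[0,0,0.1],"gripper":0.5},{"twist":[0,0,0],"delta_pos":[0,-0.5,2],"gripper":0.5},{"twist":[0,0,0],"delta_pos":[0,-1.3,5],"gripper":0.5},{"twist":[0,0,0],"delta_pos":[0,-2.1,8],"gripper":0.5},{"twist":[-0.13,0.005,0],"delta_pos":[0,-7,9],"gripper":0.5},{"twist":[-0.262,0.009,0],"delta_pos":[-5,-12,9],"gripper":0.5},{"twist":[-0.262,0.009,0],"delta_pos":[-10,-17,12],"gripper":0.5},{"twist":[-0.262,0.009,0],"delta_pos":[-10,-17,12],"gripper":0}]'
python3 - <<'E'
from h import *
need([.457,.37,.253],-2)
s=grab("scene"); crop(s,290,110,430,240,5,"q1")
t=grab("top"); crop(t,165,140,305,260,5,"q2"); crop(t,295,140,465,260,4.5,"q3")
E
```

```text
clock: 43.35
ee_pos: [0.4664, -0.078, 0.2605]
tool_rot: [174.4, 89.0, 172.3]
ft_force: [0.6, -0.8, 0.1]
grip_width: 0.345
t 43.35 TCP [ 0.4664 -0.078   0.2605] jaw -2.13 down [-0.018  0.002 -1.   ] q [-17.9  -3.5 114.3  -0.2  70.2 -15.7] grip 0.345 F [ 0.6 -0.8  0.1]
delta [-0.94 44.8  -0.75] tw 0.0022
```

View pics/q1.png

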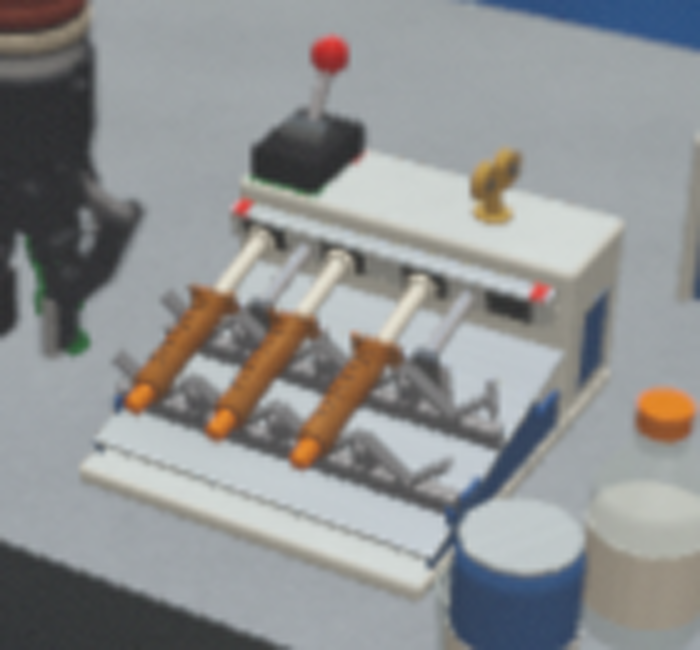

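View pics/q2.png

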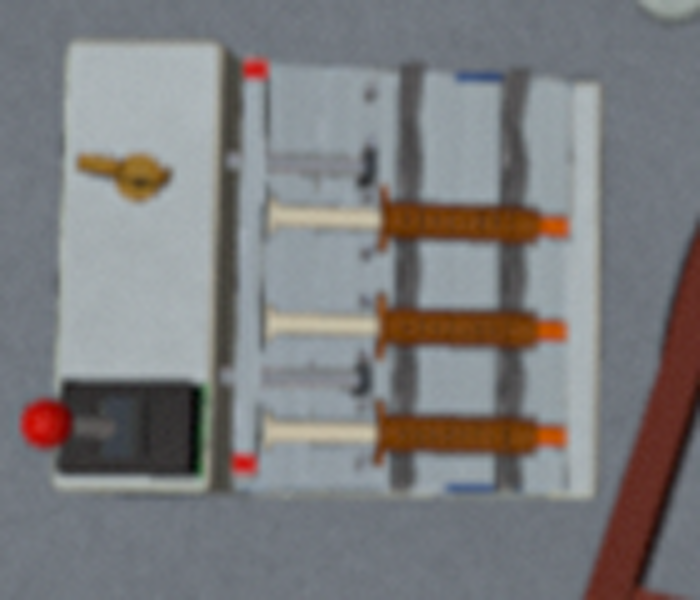

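```bash

python3 -m crank '[{"twist":[0,-0.018,0],"delta_pos":[0,0,5],"gripper":0},{"twist":[0,-0.018,0],"delta_pos":[0,2,10],"gripper":0},{"twist":[0,-0.018,0],"delta_pos":[0,7,10],"gripper":0},{"twist":[0,-0.018,0],"delta_pos":[0,12,10],"gripper":0},{"twist":[0,-0.018,0],"delta_pos":[0,17,10],"gripper":0},{"twist":[0,-0.018,0],"delta_pos":[0,22,10],"gripper":0},{"twist":[0,-0.018,0],"delta_pos":[0,27,10],"gripper":0},{"twist":[0,-0.018,0],"delta_pos":[0,32,10],"gripper":0},{"twist":[0,-0.018,0],"delta_pos":[0,37,10],"gripper":0},{"twist":[0,-0.018,0],"delta_pos":[-0.5,42,10],"gripper":0},{"twist":[0,-0.018,0],"delta_pos":[-0.7,45,10],"gripper":0},{"twist":[0,-0.018,0],"delta_pos":[-0.7,45,10],"gripper":0}]'
python3 -c "
from h import *
need([.459,.37,.257],-2)"
```

```text
clock: 44.65
ee_pos: [0.4597, 0.3768, 0.3598]
tool_rot: [89.8, 89.8, 87.9]
ft_force: [0.9, 0.1, -0.1]
grip_width: -0.003
t 44.65 TCP [0.4597 0.3768 0.3598] jaw -1.92 down [ 0.     0.004 -1.   ] q [32.5  6.3 93.4  0.2 80.2 34.4] grip -0.003 F [ 0.9  0.1 -0.1]
delta [ -0.07  -0.68 -10.28] tw -0.0015
```

```bash

python3 -m crank '[{"twist":[0,0,0],"delta_pos":[0,0,-4],"gripper":0},{"twist":[0,0,0],"delta_pos":[0,0,-8],"gripper":0},{"twist":[0,0,0],"delta_pos":[0,0,-10.2],"gripper":0},{"twist":[0,0,0],"delta_pos":[0,0,-10.2],"gripper":0},{"twist":[0,0,0],"delta_pos":[0,0,-10.2],"gripper":0}]'
python3 - <<'E'
from h import *
need([.459,.272,.257],-2)
s=grab("scene"); crop(s,310,50,430,160,6,"r1")
t=grab("top"); crop(t,120,180,240,260,6,"r2")
E
```

```text
clock: 45.15
ee_pos: [0.4611, 0.372, 0.2586]
tool_rot: [72.0, 89.9, 69.8]
ft_force: [-0.3, 0.1, 0.2]
grip_width: 0.0
t 45.15 TCP [0.4611 0.372  0.2586] jaw -2.25 down [ 0.001  0.002 -1.   ] q [32.1 10.9 99.3  0.1 69.7 34.3] grip 0.0 F [-0.3  0.1  0.2]
delta [ -0.21 -10.    -0.16] tw 0.0044
```

View pics/r1.png

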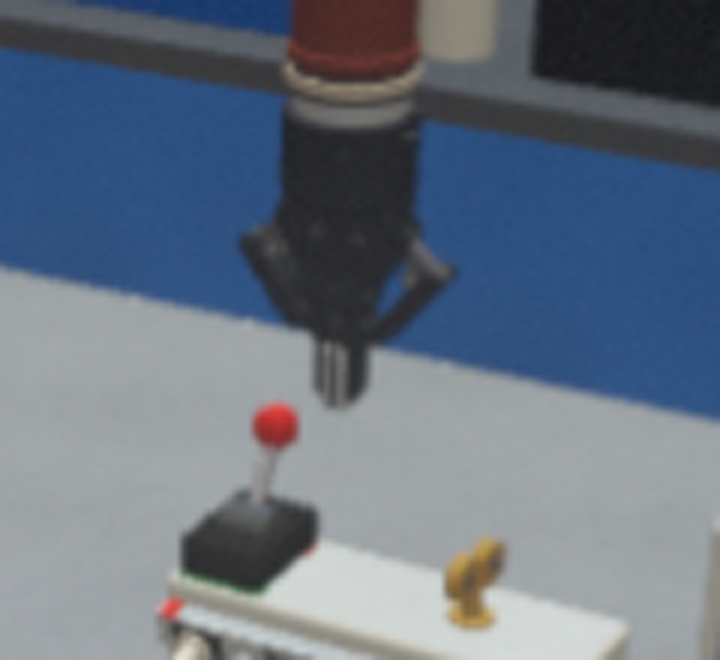

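View pics/r2.png

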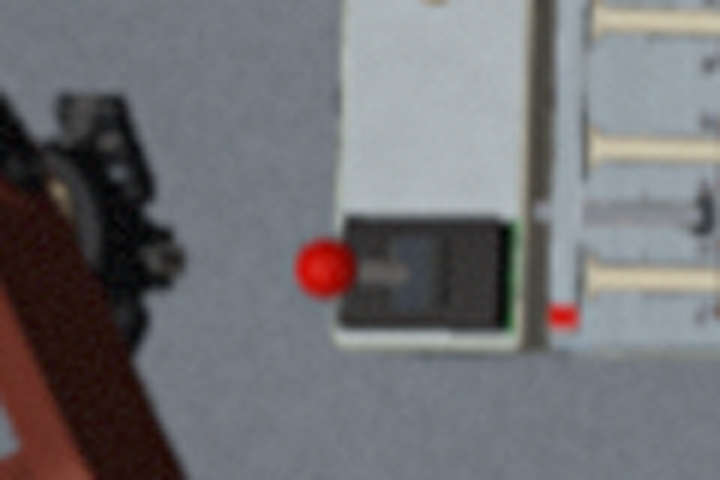

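```bash

python3 -m crank '[{"twist":[0,0,0],"delta_pos":[-0.3,-2,0],"gripper":0},{"twist":[0,0,0],"delta_pos":[-0.3,-4,0],"gripper":0},{"twist":[0,0,0],"delta_pos":[-0.3,-5,0],"gripper":0},{"twist":[0,0,0],"delta_pos":[-0.4,-6,0],"gripper":0},{"twist":[0,0,0],"delta_pos":[-0.4,-7,0],"gripper":0},{"twist":[0,0,0],"delta_pos":[-0.5,-8,0],"gripper":0},{"twist":[0,0,0],"delta_pos":[-0.5,-8.7,0],"gripper":0},{"twist":[0,0,0],"delta_pos":[-0.5,-8.7,0],"gripper":0}]'
python3 - <<'E'
from h import *
need([.459,.272,.257],-2)
s=grab("scene"); crop(s,310,50,430,160,6,"r3")
t=grab("top"); crop(t,120,180,240,260,6,"r4")
E
```

```text
clock: 46.05
ee_pos: [0.4556, 0.2841, 0.2581]
tool_rot: [82.1, 89.9, 79.8]
ft_force: [0.3, 0.3, -0.2]
grip_width: 0.001
t 46.05 TCP [0.4556 0.2841 0.2581] jaw -2.27 down [ 0.     0.001 -1.   ] q [ 24.4   4.3 106.8   0.   68.9  26.7] grip 0.001 F [ 0.3  0.3 -0.2]
delta [ 0.34 -1.21 -0.11] tw 0.0047
```

View pics/r3.png

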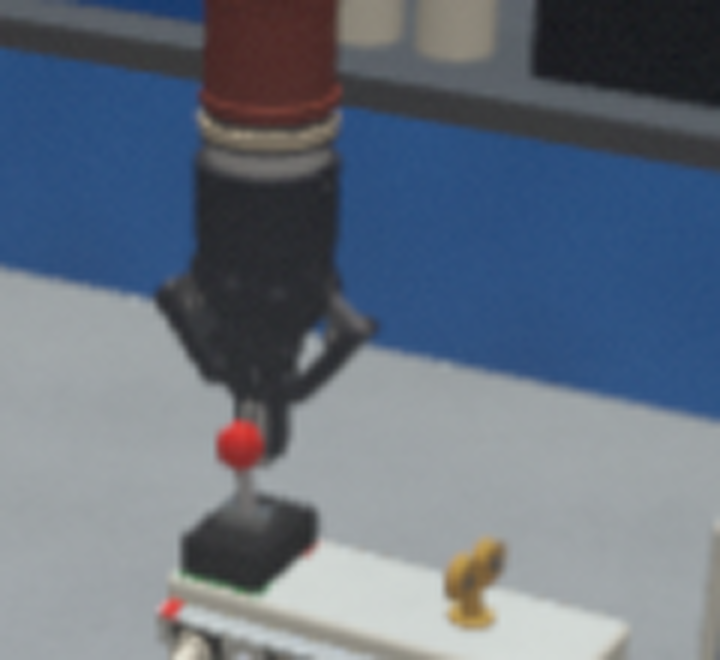

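View pics/r4.png

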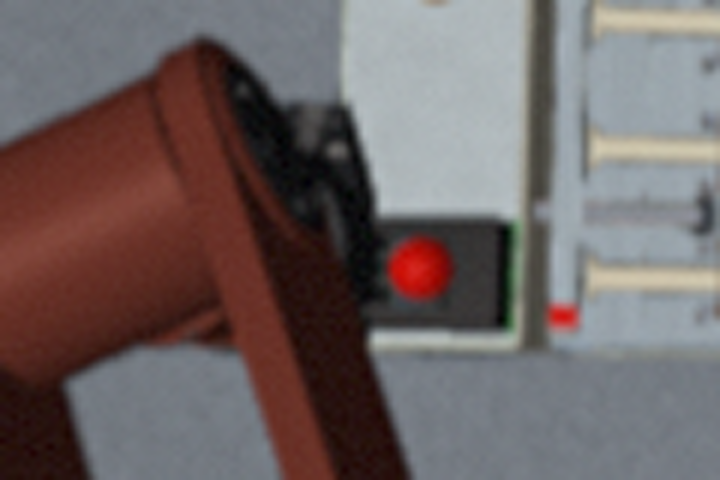

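```bash

python3 -m crank '[{"twist":[0,0,0],"delta_pos":[0,-0.6,0],"gripper":0},{"twist":[0,0,0],"delta_pos":[0,-1.2,0],"gripper":0},{"twist":[0,0,0],"delta_pos":[0,-1.2,0],"gripper":0}]' | grep -E "pos|force"
python3 -m crank '[{"twist":[0,0,0],"delta_pos":[0,-0.2,0],"gripper":0},{"twist":[0,0,0],"delta_pos":[0,-0.2,0],"gripper":0}]' | grep -E "pos|force"
python3 - <<'E'
from h import *
s=grab("scene"); t=grab("top"); crop(t,120,180,240,260,6,"r6")
b=blobs(t,(0,170,120),(6,255,255),(165,210,210,240)); print([o[:2] for o in b]); 
c=blobs(s,(0,170,120),(6,255,255),(335,105,370,140)); print([o[:2] for o in c])
E
```

```text
ee_pos: [0.4557, 0.2727, 0.2582]
ft_force: [0.8, 0.3, -0.3]
ee_pos: [0.4559, 0.2715, 0.2585]
ft_force: [0.2, 1.9, -0.8]
[(array([194.4, 224.5]), 72)]
[(array([347.7, 126.1]), 24)]
```

View pics/r6.png

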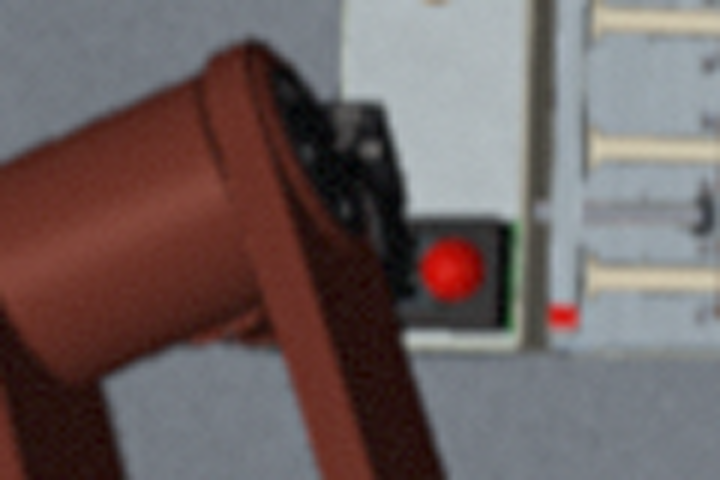

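```bash

python3 -m crank '[{"twist":[0,0,0],"delta_pos":[0,-0.15,0],"gripper":0},{"twist":[0,0,0],"delta_pos":[0,-0.15,0],"gripper":0}]' | grep -E "pos|force"
python3 -m crank '[{"twist":[0,0,0],"delta_pos":[0,-0.15,0],"gripper":0},{"twist":[0,0,0],"delta_pos":[0,-0.15,0],"gripper":0}]' | grep -E "pos|force"
python3 - <<'E'
from h import *
t=grab("top")
b=blobs(t,(0,170,120),(6,255,255),(165,210,210,240)); print([o[:2] for o in b]); 
E
```

```text
ee_pos: [0.4559, 0.2711, 0.2586]
ft_force: [-0.1, 5.5, -1.8]
ee_pos: [0.4558, 0.2708, 0.2586]
ft_force: [0.1, 8.9, -2.9]
[(array([194.5, 224.6]), 71)]
```

```bash

python3 -m crank '[{"twist":[0,0,0],"delta_pos":[0,2,0],"gripper":0},{"twist":[0,0,0],"delta_pos":[0,6,0],"gripper":0},{"twist":[0,0,0],"delta_pos":[0,9,4],"gripper":0},{"twist":[0,0,0],"delta_pos":[-3,9,9],"gripper":0},{"twist":[0,0,0],"delta_pos":[-6,8,12],"gripper":0},{"twist":[0,0,0],"delta_pos":[-10,8,14],"gripper":0},{"twist":[0,0,0],"delta_pos":[-10,8,14],"gripper":0}]' | grep -E "clock|pos|force"
python3 - <<'E'
from h import *
s=grab("scene"); crop(s,290,110,430,240,5,"z1"); cv2.imwrite("pics/z0.png",s["img"])
t=grab("top"); crop(t,165,140,305,260,5,"z2"); cv2.imwrite("pics/z3.png",t["img"])
b=blobs(t,(0,170,120),(6,255,255),(165,140,250,240)); print([o[:2] for o in b]); 
E
```

```text
clock: 47.9
ee_pos: [0.3541, 0.3491, 0.4041]
ft_force: [0.4, -0.5, -0.2]
[(array([215.5, 153.5]), 8), (array([194.4, 224.6]), 66), (array([213.5, 232.5]), 8)]
```

View pics/z1.png

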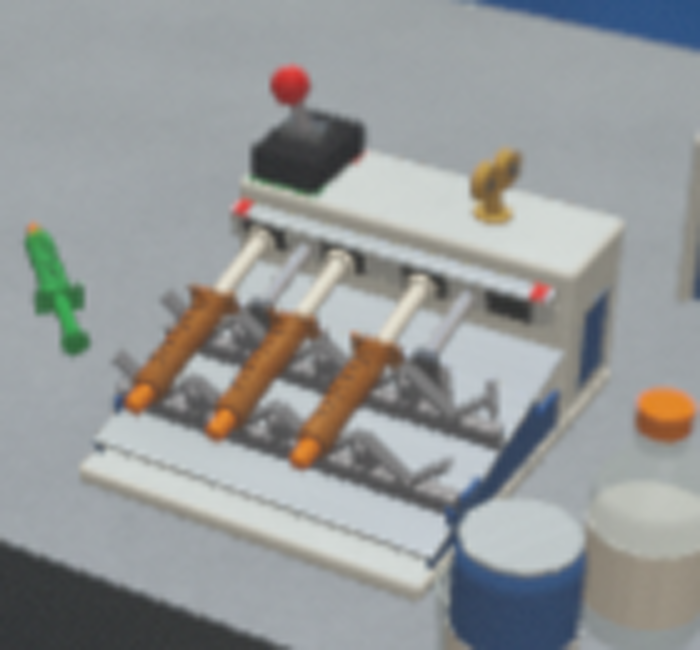

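View pics/z2.png

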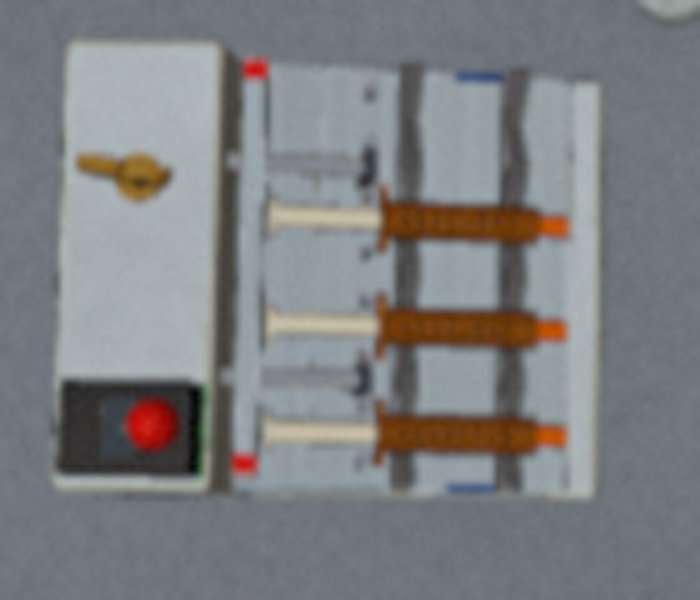

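View pics/z0.png

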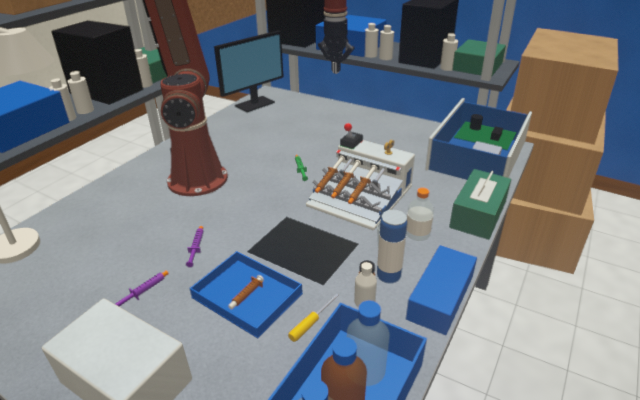

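View pics/z3.png

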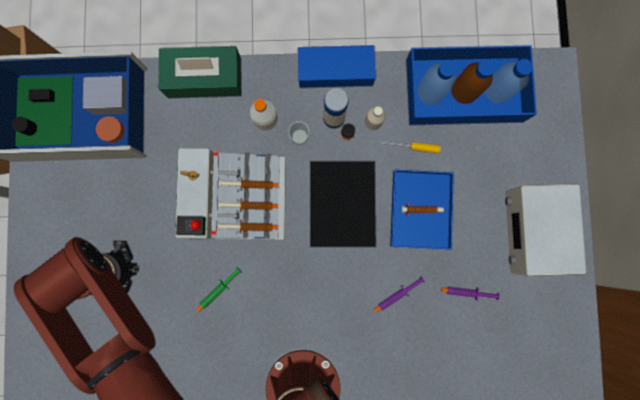

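Everything is in place: the lever knob is over the green side at (194,225), three fulls are in channels 1–3, the used syringe is in the tray, and the bystanders haven't moved. Handing in.

```bash
python3 -c "
from workcell import env
print(env.close_job())"
```

```text
the job is handed in; nothing more can be done
None
```

The pump is reloaded and the job was handed in at about 48 s of the 210 s allowed.

- **Key:** I wound it clockwise about 405° in three grips, until it met the firm stop (1.8 Nm, no further turn). The pusher bar drew back about 44 mm, which matches 7.07 rad at 6.25 mm per rad.
- **Used syringe:** only one was there, in channel 3. It is now in the blue tray.
- **Full syringes:** all three are in channels 1, 2 and 3, caps downhill. The flanges show between the posts and the upper rest.
- **Lever:** I pushed it last, until it met its stop at about 9 N. The knob had moved about 52 mm of the 53 mm expected, and it stayed there after I let go.

The last pictures, taken with the arm clear, show the bar still back, the mat empty and the bystanders where they were.

- **Regrip:** the first grip on the second full syringe looked too high, so I opened on the mat and gripped it again lower before lifting.
- **Measurement differences:** camera and robot x positions differed by about 1.5 mm, and housing corner heights read about 7 mm low. The last held syringe first measured 9.6° of slope instead of 15°. That was a misread pixel, and a closer crop gave 15.1°.

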